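Check a hold-down clamp with gauge blades

TASK

First clear the steel offcut off the clamp's bed into the green scrap tray, then slide every gauge blade on the rubber mat flat into a bay of its own under the clamp's jaw, tip first, until its shoulder meets the jaw. With all the blades in, pull the sprung draw grip out to its stop, hold it there for a second and let it go fully home; only then take the blades out and lay them back flat on the mat, leaving the tools and other things on the bench alone.

Things in the scene. Friction and masses are not known exactly. Their poses are not given: they have to be found in the camera images.
- clamp: Grey hold-down clamp, fixed. Base slab 220 (x) by 360 (y, -150 to +210) by 20 mm high; origin on the bench at x = y = 0 of these. x points from the open bed at the front to the jaw and back, z up. The bed is the slab's bare top, z = 20 mm, x -110 to +10. The jaw's front face is at x = +10; end posts and a back wall, 76 mm high, stand beside and behind the jaw.
- jaw (a joint): Dark jaw bar of the clamp, 296 long (y), 80 deep (x), top at z = 62 mm, underside 12 mm above the bed. Ribs under it divide the gap into three bays, each a slot 56 wide, 12 high, 80 mm deep. Value: how far the draw grip has lowered it, 0 to 0.004 m; at the stop 8 mm of gap is left, clear of blades lying flat.
- draw (a joint): Travel of the sprung draw grip at the clamp's +y end, in m: 0 home, 0.05 at its stop, drawn straight along the clamp's -x. It springs back when let go: 4.5 N at home, 12 N at the stop, so pull until it really stops.
- draw_grip (a point): On the draw grip, a black upright plate 18 thick (clamp x), 44 wide (y), its top 90 mm above the bench; this point is its middle, 70 mm above the bench, and moves with it. Best pinched from above, fingers fore and aft. A rod 12 thick, 39 mm above the bench, runs from it to the housing (60 mm high), whose face is 55 mm behind this point when home.
- mat: Black rubber mat, 260 (x) by 300 (y) by 4 mm, fixed flat on the bench; origin at the centre of its underside. The gauge blades live on it.
- offcut: Loose dark steel offcut bar, 24 (x) by 85 (y) by 14 mm, 0.2 kg, left lying on the clamp's bed; origin at the centre of its underside.
- scrap: Green open scrap tray, 120 (x) by 140 (y) by 50 mm high, walls and floor 5 mm, fixed on the bench; origin at the centre of its underside.
- parts_tray: Aluminium open tray with one divider, 100 by 130 by 35 mm, fixed; not part of the job. Origin centre of underside.
- bay0 (a point): Mouth of bay 0 (0 at the clamp's -y end, 2 at its +y end; 90 mm apart): on the bed, below the jaw's front face, in the middle of the bay's width. Axes as the clamp's.
- bay1 (a point): Mouth of bay 1 (0 at the clamp's -y end, 2 at its +y end; 90 mm apart): on the bed, below the jaw's front face, in the middle of the bay's width. Axes as the clamp's.
- bay2 (a point): Mouth of bay 2 (0 at the clamp's -y end, 2 at its +y end; 90 mm apart): on the bed, below the jaw's front face, in the middle of the bay's width. Axes as the clamp's.
- blade0: Gauge blade, one of up to three alike (absent: None from the start). Steel plate 46 wide (y), 110 long (x -50 to +60), 6 mm thick; on its rear a black handle block 22 wide, 50 long (x -50 to 0), top 50 mm above the underside; its front face is the shoulder. Origin on the underside below the shoulder, mid-width; +x to the tip, z up. About 0.22 kg, centre of mass at x = -13 mm.
- blade1: Gauge blade, one of up to three alike (absent: None from the start). Steel plate 46 wide (y), 110 long (x -50 to +60), 6 mm thick; on its rear a black handle block 22 wide, 50 long (x -50 to 0), top 50 mm above the underside; its front face is the shoulder. Origin on the underside below the shoulder, mid-width; +x to the tip, z up. About 0.22 kg, centre of mass at x = -13 mm.
- blade2: Gauge blade, one of up to three alike (absent: None from the start). Steel plate 46 wide (y), 110 long (x -50 to +60), 6 mm thick; on its rear a black handle block 22 wide, 50 long (x -50 to 0), top 50 mm above the underside; its front face is the shoulder. Origin on the underside below the shoulder, mid-width; +x to the tip, z up. About 0.22 kg, centre of mass at x = -13 mm.
- hub_a: Bystander: slotted aluminium hub, 64 dia x 50 mm, loose. Leave alone.
- hub_b: Bystander: slotted aluminium hub, 64 dia x 35 mm, loose. Leave alone.
- wrench: Bystander: open-ended wrench lying on the bench. Leave alone.
- hammer: Bystander: hammer lying on the bench. Leave alone.
- driver: Bystander: screwdriver lying on the bench. Leave alone.
- spray: Bystander: blue bottle, 60 dia x 170 mm. Leave alone.
- tin: Bystander: yellow tin, 70 dia x 90 mm. Leave alone.
- collar: Bystander: dark steel collar, 70 dia x 30 mm. Leave alone.

How it is judged:
On the way, in this order (a step that is already met when the one before it is completed fails the run):
1. the offcut lies in the scrap tray (x of offcut in the frame of scrap between -0.06 and 0.06 m and y of offcut in the frame of scrap between -0.07 and 0.07 m and z of offcut in the frame of scrap between 0 and 0.035 m and contact force between the fingers and offcut below 0.1 N), for 0.3 s.
2. every gauge blade present lies in a bay, shoulder within 6 mm of the jaw, released (((x of blade0 in the frame of bay0 between -0.006 and 0.004 m and y of blade0 in the frame of bay0 between -0.012 and 0.012 m and z of blade0 in the frame of bay0 between -0.004 and 0.006 m and angle between the x axis of blade0 and the x axis of bay0, either way round below 0.15 rad) or (x of blade0 in the frame of bay1 between -0.006 and 0.004 m and y of blade0 in the frame of bay1 between -0.012 and 0.012 m and z of blade0 in the frame of bay1 between -0.004 and 0.006 m and angle between the x axis of blade0 and the x axis of bay1, either way round below 0.15 rad) or (x of blade0 in the frame of bay2 between -0.006 and 0.004 m and y of blade0 in the frame of bay2 between -0.012 and 0.012 m and z of blade0 in the frame of bay2 between -0.004 and 0.006 m and angle between the x axis of blade0 and the x axis of bay2, either way round below 0.15 rad)) and ((x of blade1 in the frame of bay0 between -0.006 and 0.004 m and y of blade1 in the frame of bay0 between -0.012 and 0.012 m and z of blade1 in the frame of bay0 between -0.004 and 0.006 m and angle between the x axis of blade1 and the x axis of bay0, either way round below 0.15 rad) or (x of blade1 in the frame of bay1 between -0.006 and 0.004 m and y of blade1 in the frame of bay1 between -0.012 and 0.012 m and z of blade1 in the frame of bay1 between -0.004 and 0.006 m and angle between the x axis of blade1 and the x axis of bay1, either way round below 0.15 rad) or (x of blade1 in the frame of bay2 between -0.006 and 0.004 m and y of blade1 in the frame of bay2 between -0.012 and 0.012 m and z of blade1 in the frame of bay2 between -0.004 and 0.006 m and angle between the x axis of blade1 and the x axis of bay2, either way round below 0.15 rad)) and ((x of blade2 in the frame of bay0 between -0.006 and 0.004 m and y of blade2 in the frame of bay0 between -0.012 and 0.012 m and z of blade2 in the frame of bay0 between -0.004 and 0.006 m and angle between the x axis of blade2 and the x axis of bay0, either way round below 0.15 rad) or (x of blade2 in the frame of bay1 between -0.006 and 0.004 m and y of blade2 in the frame of bay1 between -0.012 and 0.012 m and z of blade2 in the frame of bay1 between -0.004 and 0.006 m and angle between the x axis of blade2 and the x axis of bay1, either way round below 0.15 rad) or (x of blade2 in the frame of bay2 between -0.006 and 0.004 m and y of blade2 in the frame of bay2 between -0.012 and 0.012 m and z of blade2 in the frame of bay2 between -0.004 and 0.006 m and angle between the x axis of blade2 and the x axis of bay2, either way round below 0.15 rad)) and contact force between the fingers and blade0 below 0.1 N and contact force between the fingers and blade1 below 0.1 N and contact force between the fingers and blade2 below 0.1 N), for 0.3 s.
3. the draw grip is held at its stop (beyond 46 mm) with the blades in (value of joint draw above 0.046 m and ((x of blade0 in the frame of bay0 between -0.006 and 0.004 m and y of blade0 in the frame of bay0 between -0.012 and 0.012 m and z of blade0 in the frame of bay0 between -0.004 and 0.006 m and angle between the x axis of blade0 and the x axis of bay0, either way round below 0.15 rad) or (x of blade0 in the frame of bay1 between -0.006 and 0.004 m and y of blade0 in the frame of bay1 between -0.012 and 0.012 m and z of blade0 in the frame of bay1 between -0.004 and 0.006 m and angle between the x axis of blade0 and the x axis of bay1, either way round below 0.15 rad) or (x of blade0 in the frame of bay2 between -0.006 and 0.004 m and y of blade0 in the frame of bay2 between -0.012 and 0.012 m and z of blade0 in the frame of bay2 between -0.004 and 0.006 m and angle between the x axis of blade0 and the x axis of bay2, either way round below 0.15 rad)) and ((x of blade1 in the frame of bay0 between -0.006 and 0.004 m and y of blade1 in the frame of bay0 between -0.012 and 0.012 m and z of blade1 in the frame of bay0 between -0.004 and 0.006 m and angle between the x axis of blade1 and the x axis of bay0, either way round below 0.15 rad) or (x of blade1 in the frame of bay1 between -0.006 and 0.004 m and y of blade1 in the frame of bay1 between -0.012 and 0.012 m and z of blade1 in the frame of bay1 between -0.004 and 0.006 m and angle between the x axis of blade1 and the x axis of bay1, either way round below 0.15 rad) or (x of blade1 in the frame of bay2 between -0.006 and 0.004 m and y of blade1 in the frame of bay2 between -0.012 and 0.012 m and z of blade1 in the frame of bay2 between -0.004 and 0.006 m and angle between the x axis of blade1 and the x axis of bay2, either way round below 0.15 rad)) and ((x of blade2 in the frame of bay0 between -0.006 and 0.004 m and y of blade2 in the frame of bay0 between -0.012 and 0.012 m and z of blade2 in the frame of bay0 between -0.004 and 0.006 m and angle between the x axis of blade2 and the x axis of bay0, either way round below 0.15 rad) or (x of blade2 in the frame of bay1 between -0.006 and 0.004 m and y of blade2 in the frame of bay1 between -0.012 and 0.012 m and z of blade2 in the frame of bay1 between -0.004 and 0.006 m and angle between the x axis of blade2 and the x axis of bay1, either way round below 0.15 rad) or (x of blade2 in the frame of bay2 between -0.006 and 0.004 m and y of blade2 in the frame of bay2 between -0.012 and 0.012 m and z of blade2 in the frame of bay2 between -0.004 and 0.006 m and angle between the x axis of blade2 and the x axis of bay2, either way round below 0.15 rad))), for 0.6 s.
4. the draw grip is home again (below 4 mm) with the blades still in (value of joint draw below 0.004 m and ((x of blade0 in the frame of bay0 between -0.006 and 0.004 m and y of blade0 in the frame of bay0 between -0.012 and 0.012 m and z of blade0 in the frame of bay0 between -0.004 and 0.006 m and angle between the x axis of blade0 and the x axis of bay0, either way round below 0.15 rad) or (x of blade0 in the frame of bay1 between -0.006 and 0.004 m and y of blade0 in the frame of bay1 between -0.012 and 0.012 m and z of blade0 in the frame of bay1 between -0.004 and 0.006 m and angle between the x axis of blade0 and the x axis of bay1, either way round below 0.15 rad) or (x of blade0 in the frame of bay2 between -0.006 and 0.004 m and y of blade0 in the frame of bay2 between -0.012 and 0.012 m and z of blade0 in the frame of bay2 between -0.004 and 0.006 m and angle between the x axis of blade0 and the x axis of bay2, either way round below 0.15 rad)) and ((x of blade1 in the frame of bay0 between -0.006 and 0.004 m and y of blade1 in the frame of bay0 between -0.012 and 0.012 m and z of blade1 in the frame of bay0 between -0.004 and 0.006 m and angle between the x axis of blade1 and the x axis of bay0, either way round below 0.15 rad) or (x of blade1 in the frame of bay1 between -0.006 and 0.004 m and y of blade1 in the frame of bay1 between -0.012 and 0.012 m and z of blade1 in the frame of bay1 between -0.004 and 0.006 m and angle between the x axis of blade1 and the x axis of bay1, either way round below 0.15 rad) or (x of blade1 in the frame of bay2 between -0.006 and 0.004 m and y of blade1 in the frame of bay2 between -0.012 and 0.012 m and z of blade1 in the frame of bay2 between -0.004 and 0.006 m and angle between the x axis of blade1 and the x axis of bay2, either way round below 0.15 rad)) and ((x of blade2 in the frame of bay0 between -0.006 and 0.004 m and y of blade2 in the frame of bay0 between -0.012 and 0.012 m and z of blade2 in the frame of bay0 between -0.004 and 0.006 m and angle between the x axis of blade2 and the x axis of bay0, either way round below 0.15 rad) or (x of blade2 in the frame of bay1 between -0.006 and 0.004 m and y of blade2 in the frame of bay1 between -0.012 and 0.012 m and z of blade2 in the frame of bay1 between -0.004 and 0.006 m and angle between the x axis of blade2 and the x axis of bay1, either way round below 0.15 rad) or (x of blade2 in the frame of bay2 between -0.006 and 0.004 m and y of blade2 in the frame of bay2 between -0.012 and 0.012 m and z of blade2 in the frame of bay2 between -0.004 and 0.006 m and angle between the x axis of blade2 and the x axis of bay2, either way round below 0.15 rad))), for 0.2 s.
At the end, for the whole second after the job is handed in: Every gauge blade present lies flat and at rest on the mat (the point under its shoulder within the mat's outline, tilt under 0.1 rad), the offcut lies in the scrap tray, and the draw grip is home (below 4 mm) (x of offcut in the frame of scrap between -0.06 and 0.06 m and y of offcut in the frame of scrap between -0.07 and 0.07 m and z of offcut in the frame of scrap between 0 and 0.035 m and value of joint draw below 0.004 m and x of blade0 in the frame of mat between -0.13 and 0.13 m and y of blade0 in the frame of mat between -0.15 and 0.15 m and z of blade0 in the frame of mat between 0 and 0.009 m and angle between each of blade0, blade1, blade2's own z axis and vertical below 0.1 rad and linear speed of each of blade0, blade1, blade2 below 0.02 m/s and x of blade1 in the frame of mat between -0.13 and 0.13 m and y of blade1 in the frame of mat between -0.15 and 0.15 m and z of blade1 in the frame of mat between 0 and 0.009 m and x of blade2 in the frame of mat between -0.13 and 0.13 m and y of blade2 in the frame of mat between -0.15 and 0.15 m and z of blade2 in the frame of mat between 0 and 0.009 m); the robot touches nothing.
It fails at once if a bystander is moved more than 30 mm (distance of any of hub_a, hub_b, wrench, hammer, driver, spray, tin, collar from where it was at the start of the episode above 0.03 m).
Of blade0, blade1, blade2 only 2 to 3 are there at a start; the rules pass over those that are not, and their reading is None.
At some moment in a run one of blade0, blade1, blade2 may be knocked a few centimetres aside while the robot is not near it.
Once in a run the grip may slacken for a moment while it holds something.
It also fails if it takes over 210 s, if anything falls off the work surface, if the arm or the gripper's body presses on something with over 40 N, if the wrist force passes 120 N, or if a joint passes its speed limit or range.

ROBOT

A 6-joint arm with a two-finger parallel gripper is mounted at the origin on the work surface. World frame = base frame: x ahead of the robot, y to its left, z up, the work surface at z = 0. Lengths are in m, angles in rad, forces in N, time in s.
With the tool pointing down it reaches from about 0.35 to 0.875 m from the base axis. Payload 4.2 kg.
Tool frame: the origin (TCP) lies between the finger pads; the fingertips stand 14 mm ahead of it and the grasp point (between the pads) lies 5 mm behind it; z points along the fingers, y is the line along which they close (so a half turn about z gives the same grasp; the last joint's range is limited). The gripper opens to 87 mm and grips with 3 to 60 N. Pads are 19 mm wide; open, the fingers measure 117 mm over their backs; the gripper's body (75 mm by 190 mm) begins 51 mm behind the grasp point.
Start: joints at [-0.963, 0.385, 0.008, 0, -1.194, -0.259], TCP at [0.214, -0.587, 0.237] pointing down, gripper open.
Joint ranges: [-3.14, 3.14], [-1.21, 2.06], [-1.07, 1.41], [-3.16, 2.05], [-2.99, -0.16], [-3.1, 3.1]. Speed limits (rad/s): [2.79, 2.79, 3.14, 3.14, 3.14, 3.14].

INTERFACE

Orientations are given as a 3x3 rotation matrix whose columns are the frame's x, y, z axes.
In Python, from plant import read_state, capture, close_job gives the robot as it stands. The module is installed in compiled form; this text tells all that it offers.
- The arm moves only by the tool drive_tool, never from a script. Its argument "moves" is a list of rows, each an object with "gripper": the opening, from -1 (shut) to 1 (fully open); "slide": the shift along the tool's x, y, z in units of 25 mm (1.0 is 25 mm), a list of three; "turn": the turn about the tool's z in units of 8 degrees (1.0 is 8 degrees). A call has exactly 8 rows; each row shifts and turns the commanded pose from where the row before left it, along the tool's axes as they then stand; what a row does not reach is not made up. A row lasts 1/10 s, in which the tool goes at most 50 mm and 8.59 degrees, less where a joint would pass 70% of its speed; a pose out of reach is approached as far as the arm can. A call is refused whole if a number of a shift passes 1 or a number of a turn 1, either way. A call with a gripper value outside its range is refused whole. The fingers move at their own pace and stop on an object; "squeeze" is the grip in N (left out, the last holds). Time passes only in rows, so rows that do not move let the fingers close, or fill a call up. It gives the time, the measured TCP pose, the force, the opening and the grip force at its end, in the units of the state.
- read_state(): the state, without advancing time (a new reading comes with each control period).
- capture(name): name is "side" or "top"; returns a dict with "img" (400x640x3 uint8, red, green, blue), "fovy" (degrees; the focal length in pixels is half the picture's height over the tangent of half this angle, whatever the lens; pixels are square), "cx", "cy" (the principal point, pixels), "cam_to_world" (4x4, takes a point from camera to world coordinates). Camera axes: x right, y up, looking along -z (the intrinsics and any distortion apply to the point x, -y, -z); pixel columns grow to the right and rows downward; lengths in m; the calibration is good to about 2 mm. A picture is of the moment at which its call begins. There is no depth.
- close_job(): hands the job in; it is judged then, once.
The state is a dict: "t": time; "joints": joint angles; "joint_velocities": joint speeds; "joint_efforts": joint torques, N m; "tool_pos": TCP position; "eef_rot": TCP orientation; "ft_force": force on the tool from outside, world axes, zero at the start; "ft_torque": the same for the moment, N m; "grip_width": finger opening in m; "grasp_force": force on a finger pad.
Only numpy, scipy, OpenCV 4.12 (cv2) and the standard library are available. Lean on these libraries where they do the work, as an engineer would, in place of code of your own. Each camera call takes 0.05 s, during which the arm holds its last target. There are 200 camera calls.

## Working session

There is one attempt and no reset: what is moved stays moved. The work goes in short steps, Python scripts to look and compute and a tool call to move; the robot and the scene stay as the last step left them, time stands still between calls to the robot, and variables do not carry over. Pictures are saved under pics/ and viewed, at most 14 in all, crops included, and the job is handed in when it is done.

Besides the shell and the picture viewer there is one more tool, called after "Emit:" in YAML: its name, and indented under it one key for each argument. drive_tool: Moves the arm, as the interface text tells. Its arguments: {"type":"object","properties":{"moves":{"type":"array"},"squeeze":{"type":"number"}},"required":["moves"]}

```bash
mkdir -p pics && python3 - <<'E'
from plant import *
import cv2,numpy as np,pickle
for n in("top","side"):
    c=capture(n);cv2.imwrite(f"pics/{n}0.png",c["img"][:,:,::-1]);print(n,{k:(np.round(v,4).tolist() if k=="cam_to_world" else v) for k,v in c.items() if k!="img"})
    pickle.dump(c,open(f"{n}0.pkl","wb"))
s=read_state();print(s["t"],s["tool_pos"],s["eef_rot"],s["grip_width"],s["ft_force"])
E
```

```text
top {'fovy': 44.30477010170153, 'cx': 317.8700339141597, 'cy': 196.21568068677456, 'cam_to_world': [[-0.0193, 0.9805, -0.1955, 0.2702], [-0.9998, -0.0197, 0.0002, 0.0174], [-0.0037, 0.1955, 0.9807, 1.4789], [0.0, 0.0, 0.0, 1.0]]}
side {'fovy': 47.509073682084676, 'cx': 323.8878288718226, 'cy': 201.38703116104574, 'cam_to_world': [[0.9683, 0.1428, -0.205, 0.249], [-0.2486, 0.4692, -0.8474, -1.3028], [-0.0249, 0.8715, 0.4898, 0.8168], [0.0, 0.0, 0.0, 1.0]]}
0.1 [ 0.21345269 -0.58688043  0.23558327] [[-9.39839351e-01 -3.41615904e-01 -7.54705610e-04]
 [-3.41616723e-01  9.39837656e-01  1.78734252e-03]
 [ 9.87161204e-05  1.93763489e-03 -9.99998118e-01]] 0.08688655955675888 [1.24862312 0.50186506 0.00984481]
```

View pics/top0.png

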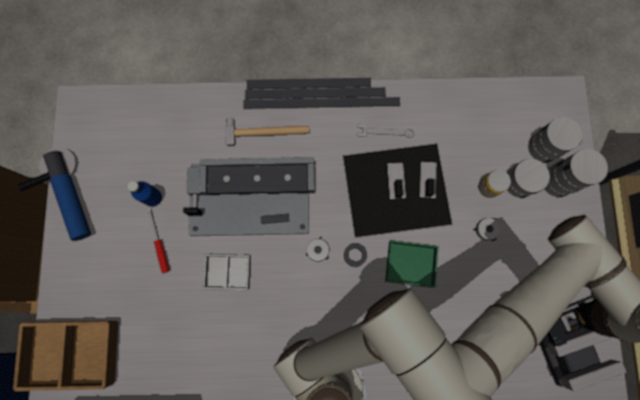

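View pics/side0.png

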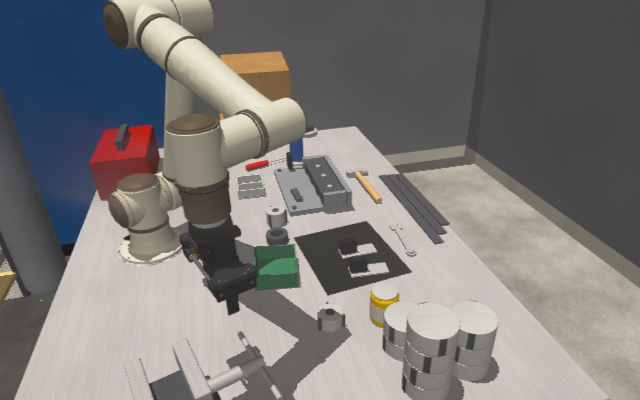

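```bash
cat > h.py <<'E'
import numpy as np,cv2,pickle
def K(c):
    f=200/np.tan(np.radians(c["fovy"])/2); return f,c["cx"],c["cy"]
def pix2w(c,u,v,z):
    f,cx,cy=K(c);T=np.array(c["cam_to_world"]);d=T[:3,:3]@np.array([(u-cx)/f,-(v-cy)/f,-1.])
    o=T[:3,3];return o+d*(z-o[2])/d[2]
def w2pix(c,P):
    f,cx,cy=K(c);T=np.array(c["cam_to_world"]);p=(np.atleast_2d(P)-T[:3,3])@T[:3,:3]
    return np.c_[cx+f*p[:,0]/-p[:,2],cy-f*p[:,1]/-p[:,2]]
def crop(c,x0,y0,x1,y1,k,name,polys=()):
    im=cv2.resize(c["img"][y0:y1,x0:x1,::-1],None,fx=k,fy=k,interpolation=cv2.INTER_CUBIC)
    im=np.clip(im.astype(float)*1.5,0,255).astype(np.uint8)
    for p in polys:
        q=((w2pix(c,p)-[x0,y0]+.5)*k).astype(np.int32);cv2.polylines(im,[q],True,(0,0,255),1)
    cv2.imwrite(name,im)
E
python3 - <<'E'
from h import *
c=pickle.load(open("top0.pkl","rb"))
a=cv2.resize(c["img"][140:300,180:320,::-1],None,fx=4,fy=4,interpolation=cv2.INTER_CUBIC)
crop(c,180,140,320,270,5,"pics/a.png");crop(c,335,140,465,295,5,"pics/b.png")
im=cv2.imread("pics/b.png");cv2.imwrite("pics/b.png",im[:600] if 0 else cv2.resize(im,None,fx=.77,fy=.77))
E
python3 - <<'E'
from h import *
c=pickle.load(open("top0.pkl","rb"))
crop(c,335,140,465,240,6,"pics/b.png");crop(c,180,150,320,245,5,"pics/a.png")
E
```

```text
(no output)
```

View pics/a.png

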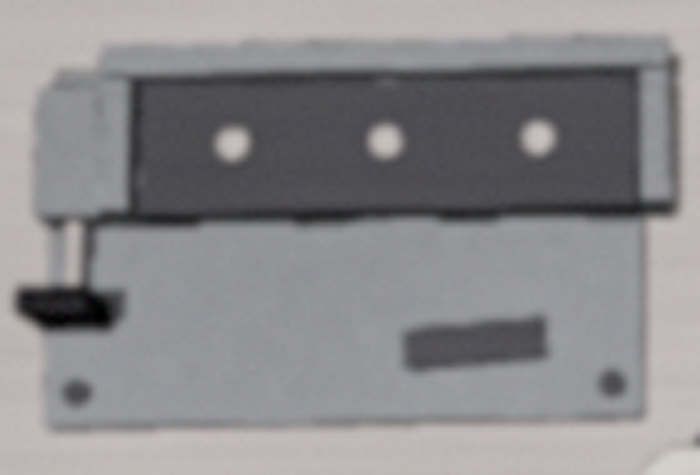

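View pics/b.png

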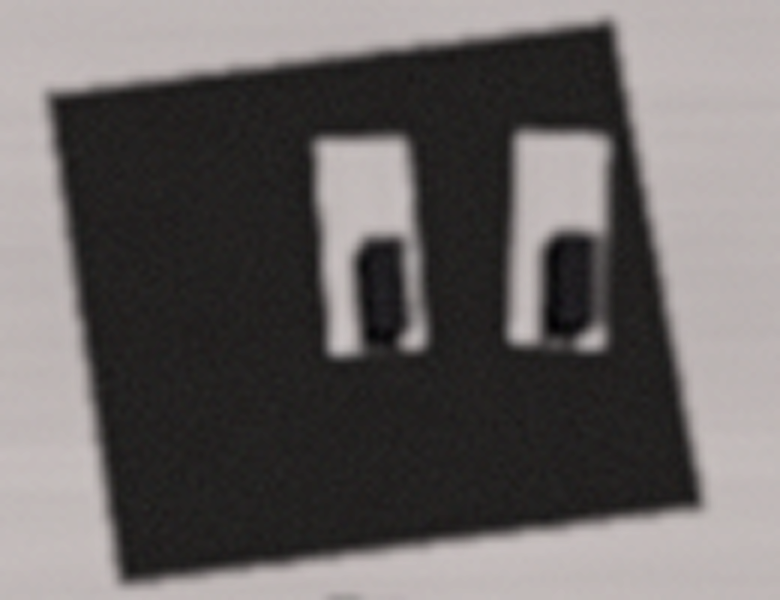

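```bash
cat >> h.py <<'E'
from scipy.optimize import least_squares
def fit(c,loc,pix,x0=(0.5,0,0)):
    loc=np.array(loc,float);pix=np.array(pix,float)
    def W(p):
        a=p[2];R=np.array([[np.cos(a),-np.sin(a),0],[np.sin(a),np.cos(a),0],[0,0,1]]);return loc@R.T+[p[0],p[1],0]
    r=least_squares(lambda p:(w2pix(c,W(p))-pix).ravel(),x0)
    return r.x,np.round(r.fun.reshape(-1,2),2).tolist()
E
python3 - <<'E'
from h import *
c=pickle.load(open("top0.pkl","rb"))
A=lambda l:[((u+.5)/5-.5+180,(v+.5)/5-.5+150) for u,v in l]
B=lambda l:[((u+.5)/6-.5+335,(v+.5)/6-.5+140) for u,v in l]
def rect(hx0,hx1,hy,z):return [(hx1,hy,z),(hx1,-hy,z),(hx0,-hy,z),(hx0,hy,z)]
r=lambda *a:(lambda x:print(a[0],np.round(x[0],4),x[1]))(fit(c,a[1],a[2]))
r("clamp",[(-.11,.21,.02),(-.11,-.15,.02),(.01,.148,.062),(.01,-.148,.062),(.09,.148,.062),(.09,-.148,.062)],A([(48,428),(645,415),(130,215),(640,206),(132,80),(640,72)]))
r("mat",rect(-.13,.13,.15,.004),B([(50,95),(612,22),(702,505),(122,580)]))
r("bL",rect(-.05,.06,.023,.010),B([(312,137),(408,133),(430,352),(327,357)]))
r("bR",rect(-.05,.06,.023,.010),B([(513,130),(612,130),(607,352),(507,345)]))
r("off",rect(-.012,.012,.0425,.034),A([(403,332),(545,317),(548,357),(408,371)]))
r("scrap",rect(-.06,.06,.07,.05),[(388,242),(437.5,244),(434.5,287),(386.5,283)])
for n,u,v,z in[("hubA",317,248,.05),("hubB",487,229,.03),("collar",356,255,.03),("ptl",205,254,.035),("ptr",251,289,.035),("driver",152,212,.02),("spraytop",147,192,.1)]:print(n,np.round(pix2w(c,u,v,z),3))
f,cx,cy=K(c);print(w2pix(c,[[0,0,0]]))
E
```

```text
clamp [0.5607 0.1966 0.0019] [[-1.04, -0.03], [0.17, -0.03], [1.08, -0.1], [-0.53, -0.46], [1.3, 0.61], [-0.99, 0.08]]
mat [ 0.5822 -0.2246  0.1116] [[-0.77, -0.78], [0.58, -0.79], [0.86, 0.47], [-0.67, 0.93]]
bL [ 0.6031 -0.224   0.0316] [[0.64, 0.9], [-0.5, 0.82], [-1.12, -0.79], [0.98, -0.86]]
bR [ 0.604  -0.3209 -0.0821] [[0.68, 0.35], [-0.91, 1.23], [-0.65, -0.89], [0.89, -0.64]]
off [0.4934 0.1464 0.0847] [[0.04, -0.05], [0.06, 0.0], [0.21, -0.06], [-0.31, 0.1]]
scrap [ 0.3508 -0.2494 -0.0934] [[0.3, -0.67], [-1.03, 0.87], [0.84, -0.26], [-0.13, 0.06]]
hubA [0.402 0.023 0.05 ]
hubB [ 0.45  -0.482  0.03 ]
collar [ 0.381 -0.091  0.03 ]
ptl [0.392 0.351 0.035]
ptr [0.289 0.216 0.035]
driver [0.523 0.518 0.02 ]
spraytop [0.567 0.507 0.1  ]
[[327.71096967 390.83246615]]
```

Emit:
drive_tool:
  moves:
    - {"gripper": 0.2,"slide": [-0.857,0.99,0],"turn": 0}
    - {"gripper": 0.2,"slide": [-0.857,0.99,0],"turn": 0}
    - {"gripper": 0.2,"slide": [-0.857,0.99,0],"turn": 0}
    - {"gripper": 0.2,"slide": [-0.857,0.99,0],"turn": 0}
    - {"gripper": 0.2,"slide": [-0.857,0.99,0],"turn": 0}
    - {"gripper": 0.2,"slide": [-0.857,0.99,0],"turn": 0}
    - {"gripper": 0.2,"slide": [-0.857,0.99,0],"turn": 0}
    - {"gripper": 0.2,"slide": [-0.857,0.99,0],"turn": 0}
  squeeze: 25

```text
t: 0.9
tool_pos: [0.307, -0.3413, 0.2362]
eef_rot: [[-0.94, -0.341, -0.0], [-0.341, 0.94, 0.001], [0.0, 0.001, -1.0]]
ft_force: [1.0, -0.2, -0.3]
grip_width: 0.0524
grasp_force: 0.0
```

Emit:
drive_tool:
  moves:
    - {"gripper": 0.2,"slide": [-0.857,0.99,0],"turn": 0}
    - {"gripper": 0.2,"slide": [-0.857,0.99,0],"turn": 0}
    - {"gripper": 0.2,"slide": [-0.857,0.99,0],"turn": 0}
    - {"gripper": 0.2,"slide": [-0.857,0.99,0],"turn": 0}
    - {"gripper": 0.2,"slide": [-0.857,0.99,0],"turn": 0}
    - {"gripper": 0.2,"slide": [-0.857,0.99,0],"turn": 0}
    - {"gripper": 0.2,"slide": [-0.857,0.99,0],"turn": 0}
    - {"gripper": 0.2,"slide": [-0.857,0.99,0],"turn": 0}

```text
t: 1.7
tool_pos: [0.4004, -0.0967, 0.2364]
eef_rot: [[-0.94, -0.342, -0.0], [-0.342, 0.94, 0.0], [0.0, 0.0, -1.0]]
ft_force: [0.2, -0.1, -0.3]
grip_width: 0.0524
grasp_force: 0.0
```

Emit:
drive_tool:
  moves:
    - {"gripper": 0.2,"slide": [-0.857,0.99,0],"turn": 0}
    - {"gripper": 0.2,"slide": [-0.857,0.99,0],"turn": 0}
    - {"gripper": 0.2,"slide": [-0.857,0.99,0],"turn": 0}
    - {"gripper": 0.2,"slide": [-0.857,0.99,0],"turn": 0}
    - {"gripper": 0.2,"slide": [-0.857,0.99,0],"turn": 0}
    - {"gripper": 0.2,"slide": [-0.857,0.99,0],"turn": 0}
    - {"gripper": 0.2,"slide": [-0.857,0.99,0],"turn": 0}
    - {"gripper": 0.2,"slide": [-0.857,0.99,0],"turn": 0}

```text
t: 2.5
tool_pos: [0.4939, 0.1479, 0.2362]
eef_rot: [[-0.94, -0.342, -0.001], [-0.342, 0.94, -0.0], [0.001, -0.0, -1.0]]
ft_force: [0.4, 0.1, 0.1]
grip_width: 0.0519
grasp_force: 0.0
```

Emit:
drive_tool:
  moves:
    - {"gripper": 0.2,"slide": [0,0,0],"turn": -1}
    - {"gripper": 0.2,"slide": [0,0,0],"turn": -1}
    - {"gripper": 0.2,"slide": [0,0,0],"turn": -1}
    - {"gripper": 0.2,"slide": [0,0,0],"turn": -1}
    - {"gripper": 0.2,"slide": [0,0,0],"turn": -1}
    - {"gripper": 0.2,"slide": [0,0,0],"turn": -1}
    - {"gripper": 0.2,"slide": [0,0,0],"turn": -1}
    - {"gripper": 0.2,"slide": [0,0,0],"turn": -1}

```text
t: 3.3
tool_pos: [0.4935, 0.1465, 0.2361]
eef_rot: [[-0.099, -0.995, -0.001], [-0.995, 0.099, -0.0], [0.0, 0.001, -1.0]]
ft_force: [-0.2, 0.0, 0.7]
grip_width: 0.0522
grasp_force: 0.0
```

Emit:
drive_tool:
  moves:
    - {"gripper": 0.2,"slide": [0,0,1],"turn": -0.66}
    - {"gripper": 0.2,"slide": [0,0,1],"turn": -0.66}
    - {"gripper": 0.2,"slide": [0,0,1],"turn": 0}
    - {"gripper": 0.2,"slide": [0,0,1],"turn": 0}
    - {"gripper": 0.2,"slide": [0,0,1],"turn": 0}
    - {"gripper": 0.2,"slide": [0,0,1],"turn": 0}
    - {"gripper": 0.2,"slide": [0,0,0.5],"turn": 0}
    - {"gripper": 0.2,"slide": [0,0,0.5],"turn": 0}

```text
t: 4.1
tool_pos: [0.4933, 0.1463, 0.0602]
eef_rot: [[0.079, -0.997, -0.002], [-0.997, -0.079, -0.001], [0.001, 0.002, -1.0]]
ft_force: [0.7, -0.5, 0.3]
grip_width: 0.0524
grasp_force: 0.0
```

Emit:
drive_tool:
  moves:
    - {"gripper": 0.2,"slide": [0,0,0.5],"turn": 0}
    - {"gripper": 0.2,"slide": [0,0,0.4],"turn": 0}
    - {"gripper": -1,"slide": [0,0,0],"turn": 0}
    - {"gripper": -1,"slide": [0,0,0],"turn": 0}
    - {"gripper": -1,"slide": [0,0,0],"turn": 0}
    - {"gripper": -1,"slide": [0,0,0],"turn": 0}
    - {"gripper": -1,"slide": [0,0,0],"turn": 0}
    - {"gripper": -1,"slide": [0,0,0],"turn": 0}

```text
t: 4.9
tool_pos: [0.4945, 0.147, 0.0397]
eef_rot: [[0.08, -0.997, 0.002], [-0.997, -0.08, 0.001], [-0.001, -0.002, -1.0]]
ft_force: [1.0, 0.9, 2.2]
grip_width: 0.0233
grasp_force: 25.0
```

Emit:
drive_tool:
  moves:
    - {"gripper": -1,"slide": [0,0,-0.5],"turn": 0}
    - {"gripper": -1,"slide": [0,0,-1],"turn": 0}
    - {"gripper": -1,"slide": [0,0,-1],"turn": 0}
    - {"gripper": -1,"slide": [0,0,-1],"turn": 0}
    - {"gripper": -1,"slide": [0,0,-1],"turn": 0}
    - {"gripper": -1,"slide": [0,0,-1],"turn": 0}
    - {"gripper": -1,"slide": [0,0,-0.5],"turn": 0}
    - {"gripper": -1,"slide": [0,0,0],"turn": 0}

```text
t: 5.7
tool_pos: [0.4943, 0.147, 0.1907]
eef_rot: [[0.079, -0.997, 0.003], [-0.997, -0.079, 0.002], [-0.002, -0.003, -1.0]]
ft_force: [0.8, -0.5, -2.6]
grip_width: 0.0233
grasp_force: 25.0
```

Emit:
drive_tool:
  moves:
    - {"gripper": -1,"slide": [0.957,0.436,0],"turn": 0}
    - {"gripper": -1,"slide": [0.957,0.436,0],"turn": 0}
    - {"gripper": -1,"slide": [0.957,0.436,0],"turn": 0}
    - {"gripper": -1,"slide": [0.957,0.436,0],"turn": 0}
    - {"gripper": -1,"slide": [0.957,0.436,0],"turn": 0}
    - {"gripper": -1,"slide": [0.957,0.436,0],"turn": 0}
    - {"gripper": -1,"slide": [0.957,0.436,0],"turn": 0}
    - {"gripper": -1,"slide": [0.957,0.436,0],"turn": 0}

```text
t: 6.5
tool_pos: [0.4203, -0.0521, 0.1876]
eef_rot: [[0.079, -0.997, -0.003], [-0.997, -0.079, -0.0], [-0.0, 0.003, -1.0]]
ft_force: [0.7, -0.5, -1.3]
grip_width: 0.0236
grasp_force: 25.0
```

Emit:
drive_tool:
  moves:
    - {"gripper": -1,"slide": [0.957,0.436,0],"turn": 0}
    - {"gripper": -1,"slide": [0.957,0.436,0],"turn": 0}
    - {"gripper": -1,"slide": [0.957,0.436,0],"turn": 0}
    - {"gripper": -1,"slide": [0.957,0.436,0],"turn": 0}
    - {"gripper": -1,"slide": [0.957,0.436,0],"turn": 0}
    - {"gripper": -1,"slide": [0.957,0.436,0],"turn": 0}
    - {"gripper": -1,"slide": [0.957,0.436,0],"turn": 0}
    - {"gripper": -1,"slide": [0.957,0.436,0],"turn": 0}

```text
t: 7.3
tool_pos: [0.3487, -0.2492, 0.1876]
eef_rot: [[0.079, -0.997, -0.003], [-0.997, -0.079, 0.001], [-0.002, 0.003, -1.0]]
ft_force: [0.5, 0.5, -2.3]
grip_width: 0.0239
grasp_force: 25.0
```

```bash
python3 - <<'E'
from plant import *
from h import *
c=capture("side");crop(c,170,140,430,340,3,"pics/s1.png");pickle.dump(c,open("s1.pkl","wb"))
s=read_state();print(s["tool_pos"],s["grip_width"],s["grasp_force"],s["joints"])
E
```

```text
[ 0.34784616 -0.25118135  0.18749944] 0.023613992087499702 24.99728411436081 [-2.43571126e-01  9.66540464e-02 -5.17142963e-01  3.21999227e-04
 -9.61088626e-01  3.20355426e-01]
```

View pics/s1.png

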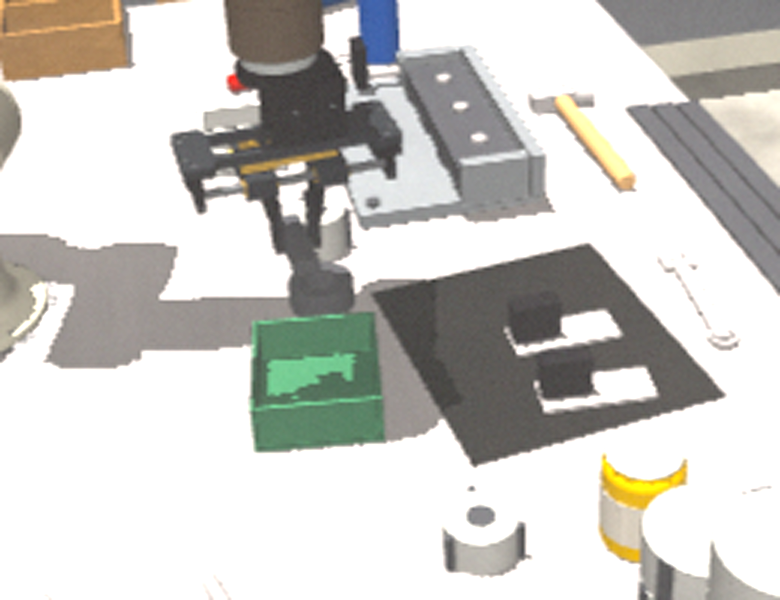

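Emit:
drive_tool:
  moves:
    - {"gripper": -1,"slide": [0,0,1],"turn": 0.6}
    - {"gripper": -1,"slide": [0,0,1],"turn": 0.6}
    - {"gripper": -1,"slide": [0,0,1],"turn": 0}
    - {"gripper": -1,"slide": [0,0,1],"turn": 0}
    - {"gripper": -1,"slide": [0,0,0.8],"turn": 0}
    - {"gripper": -1,"slide": [0,0,0.7],"turn": 0}
    - {"gripper": -1,"slide": [0,0,0.7],"turn": 0}
    - {"gripper": -1,"slide": [0,0,0],"turn": 0}

```text
t: 8.15
tool_pos: [0.3474, -0.2479, 0.0314]
eef_rot: [[-0.089, -0.996, -0.008], [-0.996, 0.089, 0.002], [-0.002, 0.008, -1.0]]
ft_force: [0.0, -0.3, -2.5]
grip_width: 0.0239
grasp_force: 25.0
```

Emit:
drive_tool:
  moves:
    - {"gripper": 0.1,"slide": [0,0,0],"turn": 0}
    - {"gripper": 0.1,"slide": [0,0,0],"turn": 0}
    - {"gripper": 0.1,"slide": [0,0,0],"turn": 0}
    - {"gripper": 0.1,"slide": [0,0,0],"turn": 0}
    - {"gripper": 0.1,"slide": [0,0,-0.5],"turn": 0}
    - {"gripper": 0.1,"slide": [0,0,-1],"turn": 0}
    - {"gripper": 0.1,"slide": [0,0,-1],"turn": 0}
    - {"gripper": 0.1,"slide": [0,0,-1],"turn": 0}

```text
t: 8.95
tool_pos: [0.3503, -0.2487, 0.123]
eef_rot: [[-0.088, -0.996, 0.001], [-0.996, 0.088, -0.0], [0.0, -0.001, -1.0]]
ft_force: [0.4, -0.2, -0.6]
grip_width: 0.0473
grasp_force: 0.0
```

Emit:
drive_tool:
  moves:
    - {"gripper": 0.1,"slide": [0,0,-1],"turn": 0}
    - {"gripper": 0.1,"slide": [0,0,-1],"turn": 1}
    - {"gripper": 0.1,"slide": [0,0,-1],"turn": 1}
    - {"gripper": 0.1,"slide": [0,0,-0.5],"turn": 1}
    - {"gripper": 0.1,"slide": [0,0,0],"turn": 1}
    - {"gripper": 0.1,"slide": [0,0,0],"turn": 1}
    - {"gripper": 0.1,"slide": [0,0,0],"turn": 1}
    - {"gripper": 0.1,"slide": [0,0,0],"turn": 1}

```text
t: 9.75
tool_pos: [0.3501, -0.2487, 0.2096]
eef_rot: [[-0.878, -0.479, 0.001], [-0.479, 0.878, -0.0], [-0.001, -0.001, -1.0]]
ft_force: [0.1, -0.6, -0.2]
grip_width: 0.0478
grasp_force: 0.0
```

```bash
cat >> h.py <<'E'
def rect(hx0,hx1,hy,z):return [(hx1,hy,z),(hx1,-hy,z),(hx0,-hy,z),(hx0,hy,z)]
E
python3 - <<'E'
from plant import *
from h import *
c=capture("top");pickle.dump(c,open("t2.pkl","wb"))
crop(c,335,140,465,240,6,"pics/t2.png")
cc=pickle.load(open("top0.pkl","rb"));d=np.abs(c["img"][150:240,340:455].astype(int)-cc["img"][150:240,340:455]).max(2);print((d>60).sum(),c["img"][160:205,390:440].shape)
s=read_state();print(s["tool_pos"],s["eef_rot"][:,1],s["joints"])
crop(c,335,140,465,300,3,"pics/t2.png")
c=capture("side");pickle.dump(c,open("s2.pkl","wb"))
E
```

```text
1272 (45, 50, 3)
[ 0.35009533 -0.24868061  0.20951338] [-4.75518915e-01  8.79705362e-01 -4.87527702e-04] [-2.36482616e-01  7.04342611e-02 -4.84078241e-01 -2.51891148e-04
 -1.01531626e+00 -8.38626893e-01]
```

View pics/t2.png

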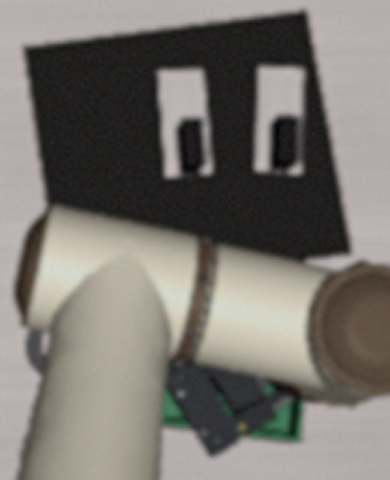

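```bash
python3 - <<'E'
from h import *
c=pickle.load(open("s1.pkl","rb"));g=lambda u,v,z:print(u,v,np.round(pix2w(c,170+(u+.5)/3-.5,140+(v+.5)/3-.5,z),4))
for p in[(607,312),(622,335),(645,367),(658,393)]:g(*p,.01)
for p in[(590,244),(725,393),(474,465)]:g(*p,.004)
g(366,228,.0);g(366,222,.02)
for p in[(443,77),(460,105),(479,137)]:g(*p,.062)
t=pickle.load(open("top0.pkl","rb"))
for u,v in[(232,144),(385,141),(538,138)]:print(np.round(pix2w(t,180+(u+.5)/5-.5,150+(v+.5)/5-.5,.062),4))
for x,y,a in[(.6031,-.224,.0316),(.604,-.3209,-.0821)]:
  for h in(.023,-.023):print(np.round([x+.06*np.cos(a)-h*np.sin(a),y+.06*np.sin(a)+h*np.cos(a)],4))
# white mask moments of blade tips in top
img=t["img"].astype(float).mean(2)
# handle rect top view
E
```

```text
607 312 [ 0.6628 -0.2092  0.01  ]
622 335 [ 0.6636 -0.2516  0.01  ]
645 367 [ 0.6666 -0.3077  0.01  ]
658 393 [ 0.6637 -0.3491  0.01  ]
590 244 [ 0.6928 -0.0693  0.004 ]
725 393 [ 0.7276 -0.3597  0.004 ]
474 465 [ 0.4722 -0.3926  0.004 ]
366 228 [0.4579 0.0446 0.    ]
366 222 [0.4553 0.0247 0.02  ]
443 77 [0.6123 0.2922 0.062 ]
460 105 [0.613  0.2041 0.062 ]
479 137 [0.6132 0.112  0.062 ]
[0.612  0.2884 0.062 ]
[0.612  0.1976 0.062 ]
[0.612  0.1069 0.062 ]
[ 0.6623 -0.1991]
[ 0.6638 -0.2451]
[ 0.6657 -0.3029]
[ 0.6619 -0.3487]
```

Emit:
drive_tool:
  moves:
    - {"gripper": 0.4,"slide": [0,0,0],"turn": 1}
    - {"gripper": 0.4,"slide": [0,0,0],"turn": 1}
    - {"gripper": 0.4,"slide": [0,0,0],"turn": 1}
    - {"gripper": 0.4,"slide": [0,0,0],"turn": 0.33}
    - {"gripper": 0.4,"slide": [-1,0,0],"turn": 0}
    - {"gripper": 0.4,"slide": [-1,0.33,0],"turn": 0}
    - {"gripper": 0.4,"slide": [-1,0.33,0],"turn": 0}
    - {"gripper": 0.4,"slide": [-1,0,0],"turn": 0}

```text
t: 10.65
tool_pos: [0.4504, -0.2276, 0.2094]
eef_rot: [[-0.999, -0.044, 0.001], [-0.044, 0.999, 0.0], [-0.001, 0.0, -1.0]]
ft_force: [-0.4, -0.7, 0.3]
grip_width: 0.0611
grasp_force: 0.0
```

Emit:
drive_tool:
  moves:
    - {"gripper": 0.4,"slide": [-1,0,0],"turn": 0}
    - {"gripper": 0.4,"slide": [-1,0,0],"turn": 0}
    - {"gripper": 0.4,"slide": [-1,0,0],"turn": 0}
    - {"gripper": 0.4,"slide": [-1,0,0],"turn": 0}
    - {"gripper": 0.4,"slide": [-1,0,0],"turn": 0}
    - {"gripper": 0.4,"slide": [-0.15,0,1],"turn": 0}
    - {"gripper": 0.4,"slide": [0,0,1],"turn": 0}
    - {"gripper": 0.4,"slide": [0,0,1],"turn": 0}

```text
t: 11.45
tool_pos: [0.5784, -0.223, 0.1333]
eef_rot: [[-0.999, -0.044, 0.001], [-0.044, 0.999, 0.0], [-0.001, 0.0, -1.0]]
ft_force: [1.2, -0.6, -0.1]
grip_width: 0.0607
grasp_force: 0.0
```

```bash
python3 - <<'E'
from plant import *
from h import *
s=read_state();print(s["tool_pos"],s["eef_rot"][:,1],s["joints"])
c=capture("side");pickle.dump(c,open("s3.pkl","wb"));crop(c,290,170,420,290,5,"pics/s3.png")
E
```

```text
[ 0.57844367 -0.22295218  0.13328478] [-4.38326573e-02  9.99038885e-01  6.24243047e-05] [-1.07237961e-01  4.62796151e-01 -1.43368609e-01 -1.70032689e-04
 -9.64128784e-01 -1.41961477e+00]
```

View pics/s3.png

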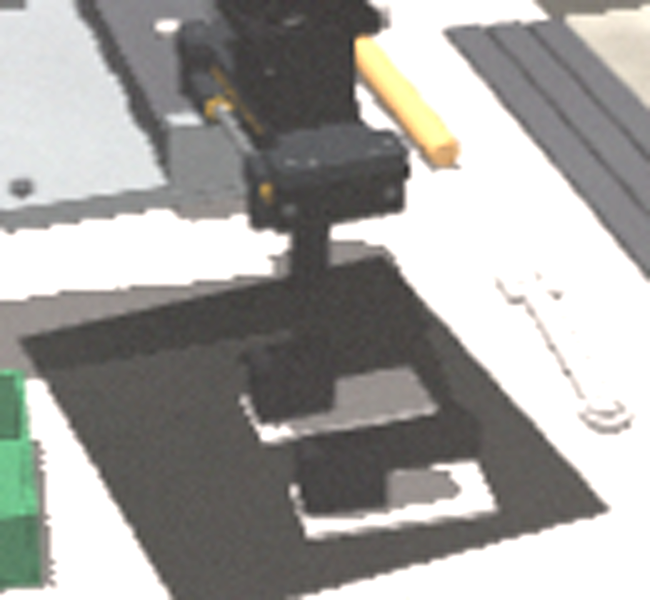

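Emit:
drive_tool:
  moves:
    - {"gripper": 0.4,"slide": [0,0,1],"turn": 0}
    - {"gripper": 0.4,"slide": [0,0,1],"turn": 0}
    - {"gripper": 0.4,"slide": [0,0,1],"turn": 0}
    - {"gripper": 0.4,"slide": [0,0,0.5],"turn": 0}
    - {"gripper": 0.4,"slide": [0,0,0.45],"turn": 0}
    - {"gripper": -1,"slide": [0,0,0],"turn": 0}
    - {"gripper": -1,"slide": [0,0,0],"turn": 0}
    - {"gripper": -1,"slide": [0,0,0],"turn": 0}
  squeeze: 40

```text
t: 12.3
tool_pos: [0.5791, -0.2233, 0.0366]
eef_rot: [[-0.999, -0.041, 0.002], [-0.041, 0.999, -0.0], [-0.002, -0.001, -1.0]]
ft_force: [-0.2, -1.3, 0.5]
grip_width: 0.0444
grasp_force: 0.0
```

Emit:
drive_tool:
  moves:
    - {"gripper": -1,"slide": [0,0,0],"turn": 0}
    - {"gripper": -1,"slide": [0,0,0],"turn": 0}
    - {"gripper": -1,"slide": [0,0,0],"turn": 0}
    - {"gripper": -1,"slide": [0,0,-0.5],"turn": 0}
    - {"gripper": -1,"slide": [0,0,-1],"turn": 0}
    - {"gripper": -1,"slide": [0,0,-1],"turn": 0}
    - {"gripper": -1,"slide": [0,0,-1],"turn": 0}
    - {"gripper": -1,"slide": [0,0,-0.5],"turn": 0}

```text
t: 13.1
tool_pos: [0.5791, -0.2232, 0.1382]
eef_rot: [[-0.999, -0.041, 0.004], [-0.041, 0.999, -0.001], [-0.004, -0.001, -1.0]]
ft_force: [1.0, 0.4, -2.2]
grip_width: 0.0217
grasp_force: 39.8
```

Emit:
drive_tool:
  moves:
    - {"gripper": -1,"slide": [0,0,0],"turn": 0.29}
    - {"gripper": -1,"slide": [0.27,1,0],"turn": 0}
    - {"gripper": -1,"slide": [0.27,1,0],"turn": 0}
    - {"gripper": -1,"slide": [0.27,1,0],"turn": 0}
    - {"gripper": -1,"slide": [0.27,1,0],"turn": 0}
    - {"gripper": -1,"slide": [0.27,1,0],"turn": 0}
    - {"gripper": -1,"slide": [0.27,1,0],"turn": 0}
    - {"gripper": -1,"slide": [0.27,1,0],"turn": 0}

```text
t: 13.9
tool_pos: [0.53, -0.0471, 0.135]
eef_rot: [[-1.0, 0.001, -0.001], [0.001, 1.0, 0.0], [0.001, 0.0, -1.0]]
ft_force: [0.7, -0.1, -2.8]
grip_width: 0.0218
grasp_force: 39.8
```

Emit:
drive_tool:
  moves:
    - {"gripper": -1,"slide": [0.27,1,0],"turn": 0}
    - {"gripper": -1,"slide": [0.27,1,0],"turn": 0}
    - {"gripper": -1,"slide": [0.27,1,0],"turn": 0}
    - {"gripper": -1,"slide": [0.27,1,0],"turn": 0}
    - {"gripper": -1,"slide": [0.27,1,0],"turn": 0}
    - {"gripper": -1,"slide": [0.27,1,0],"turn": 0}
    - {"gripper": -1,"slide": [0.27,1,0],"turn": 0}
    - {"gripper": -1,"slide": [0.27,1,0],"turn": 0}

```text
t: 14.7
tool_pos: [0.4761, 0.1527, 0.1351]
eef_rot: [[-1.0, 0.001, -0.001], [0.001, 1.0, -0.0], [0.001, -0.0, -1.0]]
ft_force: [0.2, 0.3, -2.0]
grip_width: 0.0214
grasp_force: 39.8
```

Emit:
drive_tool:
  moves:
    - {"gripper": -1,"slide": [0.27,1,0],"turn": 0}
    - {"gripper": -1,"slide": [0,0.8,0],"turn": 0}
    - {"gripper": -1,"slide": [0,0,0.5],"turn": 0}
    - {"gripper": -1,"slide": [0,0,0.8],"turn": 0}
    - {"gripper": -1,"slide": [0,0,0.8],"turn": 0}
    - {"gripper": -1,"slide": [0,0,0.5],"turn": 0}
    - {"gripper": -1,"slide": [0,0,0],"turn": 0}
    - {"gripper": -1,"slide": [0,0,0],"turn": 0}

```text
t: 15.5
tool_pos: [0.4704, 0.1969, 0.0704]
eef_rot: [[-1.0, 0.0, -0.0], [0.0, 1.0, -0.0], [0.0, -0.0, -1.0]]
ft_force: [-1.1, 0.3, -2.2]
grip_width: 0.0216
grasp_force: 39.8
```

```bash
python3 - <<'E'
from plant import *
from h import *
s=read_state();print(s["tool_pos"],s["eef_rot"][:,1],s["grip_width"])
c=capture("side");pickle.dump(c,open("s4.pkl","wb"))
crop(c,260,140,380,230,6,"pics/s4.png")
c=capture("top");pickle.dump(c,open("t4.pkl","wb"))
crop(c,180,150,320,245,5,"pics/t4.png")
a=cv2.imread("pics/s4.png");b=cv2.imread("pics/t4.png")
w=np.zeros((540+475,720,3),np.uint8);w[:540]=a;w[540:,:700]=b
cv2.imwrite("pics/m4.png",cv2.resize(w,(426,600)))
E
```

```text
[0.47035724 0.19691755 0.0704072 ] [ 1.47435583e-04  9.99999925e-01 -3.57507560e-04] 0.02159156142879937
```

View pics/m4.png

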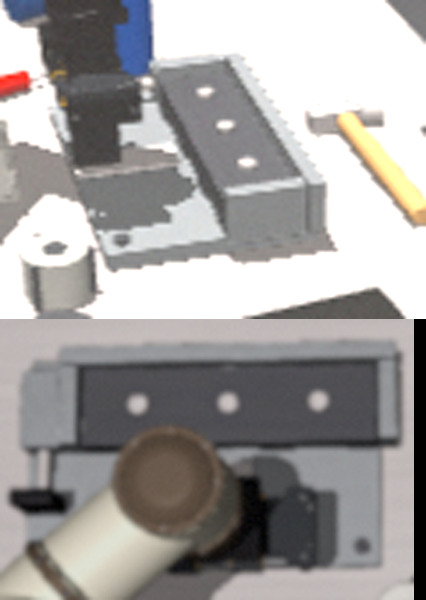

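Emit:
drive_tool:
  moves:
    - {"gripper": -1,"slide": [0,0.08,0.4],"turn": 0}
    - {"gripper": -1,"slide": [0,0,0.36],"turn": 0}
    - {"gripper": -1,"slide": [0,0,0],"turn": 0}
    - {"gripper": -1,"slide": [-0.3,0,0],"turn": 0}
    - {"gripper": -1,"slide": [-0.3,0,0],"turn": 0}
    - {"gripper": -1,"slide": [-0.3,0,0],"turn": 0}
    - {"gripper": -1,"slide": [-0.3,0,0],"turn": 0}
    - {"gripper": -1,"slide": [0,0,0],"turn": 0}

```text
t: 16.4
tool_pos: [0.5022, 0.1992, 0.0512]
eef_rot: [[-1.0, 0.001, 0.002], [0.001, 1.0, 0.001], [-0.002, 0.001, -1.0]]
ft_force: [2.2, -0.8, -0.9]
grip_width: 0.0216
grasp_force: 39.9
```

```bash
python3 - <<'E'
from plant import *
s=read_state();print(s["tool_pos"],s["ft_force"],s["ft_torque"],s["grip_width"])
E
```

```text
[0.50222495 0.19921308 0.05123188] [ 2.17959784 -0.80592162 -0.91760618] [-0.09280925 -0.39284601  0.06028571] 0.021593093769342927
```

Emit:
drive_tool:
  moves:
    - {"gripper": -1,"slide": [-0.3,0,0],"turn": 0}
    - {"gripper": -1,"slide": [-0.3,0,0],"turn": 0}
    - {"gripper": -1,"slide": [-0.3,0,0],"turn": 0}
    - {"gripper": -1,"slide": [-0.3,0,0],"turn": 0}
    - {"gripper": -1,"slide": [-0.2,0,0],"turn": 0}
    - {"gripper": -1,"slide": [-0.15,0,0],"turn": 0}
    - {"gripper": -1,"slide": [0,0,0],"turn": 0}
    - {"gripper": -1,"slide": [0,0,0],"turn": 0}

```text
t: 17.2
tool_pos: [0.5397, 0.1991, 0.0512]
eef_rot: [[-1.0, 0.0, 0.001], [0.0, 1.0, 0.001], [-0.001, 0.001, -1.0]]
ft_force: [-0.1, -0.0, -1.5]
grip_width: 0.0218
grasp_force: 39.9
```

Now probe for contact with the jaw.

Emit:
drive_tool:
  moves:
    - {"gripper": -1,"slide": [-0.08,0,0],"turn": 0}
    - {"gripper": -1,"slide": [-0.08,0,0],"turn": 0}
    - {"gripper": -1,"slide": [-0.04,0,0],"turn": 0}
    - {"gripper": -1,"slide": [0,0,0],"turn": 0}
    - {"gripper": -1,"slide": [0,0,0],"turn": 0}
    - {"gripper": -1,"slide": [0,0,0],"turn": 0}
    - {"gripper": -1,"slide": [0,0,0],"turn": 0}
    - {"gripper": -1,"slide": [0,0,0],"turn": 0}

```text
t: 18.0
tool_pos: [0.5442, 0.1989, 0.0513]
eef_rot: [[-1.0, 0.0, 0.0], [0.0, 1.0, 0.0], [-0.0, 0.0, -1.0]]
ft_force: [-0.9, 0.0, 0.9]
grip_width: 0.0217
grasp_force: 39.9
```

Emit:
drive_tool:
  moves:
    - {"gripper": -1,"slide": [-0.08,0,0],"turn": 0}
    - {"gripper": -1,"slide": [0,0,0],"turn": 0}
    - {"gripper": -1,"slide": [0,0,0],"turn": 0}
    - {"gripper": -1,"slide": [0,0,0],"turn": 0}
    - {"gripper": -1,"slide": [0,0,0],"turn": 0}
    - {"gripper": -1,"slide": [0,0,0],"turn": 0}
    - {"gripper": -1,"slide": [0,0,0],"turn": 0}
    - {"gripper": -1,"slide": [0,0,0],"turn": 0}

```text
t: 18.8
tool_pos: [0.5454, 0.1988, 0.0512]
eef_rot: [[-1.0, 0.0, -0.001], [0.0, 1.0, -0.0], [0.001, -0.0, -1.0]]
ft_force: [-4.5, 0.7, 2.1]
grip_width: 0.022
grasp_force: 39.9
```

Emit:
drive_tool:
  moves:
    - {"gripper": -1,"slide": [-0.08,0,0],"turn": 0}
    - {"gripper": -1,"slide": [0,0,0],"turn": 0}
    - {"gripper": -1,"slide": [0,0,0],"turn": 0}
    - {"gripper": -1,"slide": [0,0,0],"turn": 0}
    - {"gripper": -1,"slide": [0,0,0],"turn": 0}
    - {"gripper": -1,"slide": [0,0,0],"turn": 0}
    - {"gripper": -1,"slide": [0,0,0],"turn": 0}
    - {"gripper": -1,"slide": [0,0,0],"turn": 0}

```text
t: 19.6
tool_pos: [0.5455, 0.1987, 0.0512]
eef_rot: [[-1.0, 0.001, -0.005], [0.001, 1.0, -0.001], [0.005, -0.001, -1.0]]
ft_force: [-11.6, 2.2, 6.4]
grip_width: 0.0217
grasp_force: 40.0
```

Emit:
drive_tool:
  moves:
    - {"gripper": -1,"slide": [0.1,0,0.04],"turn": 0}
    - {"gripper": 0.4,"slide": [0,0,0],"turn": 0}
    - {"gripper": 0.4,"slide": [0,0,0],"turn": 0}
    - {"gripper": 0.4,"slide": [0,0,0],"turn": 0}
    - {"gripper": 0.4,"slide": [0,0,0],"turn": 0}
    - {"gripper": 0.4,"slide": [0,0,-0.5],"turn": 0}
    - {"gripper": 0.4,"slide": [0,0,-1],"turn": 0}
    - {"gripper": 0.4,"slide": [0,0,-1],"turn": 0}

```text
t: 20.4
tool_pos: [0.5457, 0.1989, 0.114]
eef_rot: [[-1.0, 0.0, -0.0], [0.0, 1.0, -0.0], [0.0, -0.0, -1.0]]
ft_force: [-0.2, -0.2, -0.0]
grip_width: 0.0599
grasp_force: 0.0
```

Emit:
drive_tool:
  moves:
    - {"gripper": 0.4,"slide": [0,0,-1],"turn": 0}
    - {"gripper": 0.4,"slide": [0,-1,-0.5],"turn": 0}
    - {"gripper": 0.4,"slide": [0,-1,0],"turn": 0}
    - {"gripper": 0.4,"slide": [0,-1,0],"turn": 0}
    - {"gripper": 0.4,"slide": [0,-1,0],"turn": 0}
    - {"gripper": 0.4,"slide": [0,-1,0],"turn": 0}
    - {"gripper": 0.4,"slide": [0,-1,0],"turn": 0}
    - {"gripper": 0.4,"slide": [0,-1,0],"turn": 0}

```text
t: 21.2
tool_pos: [0.5458, 0.0229, 0.1514]
eef_rot: [[-1.0, 0.0, 0.001], [0.0, 1.0, 0.0], [-0.001, 0.0, -1.0]]
ft_force: [1.0, -0.2, 0.6]
grip_width: 0.0609
grasp_force: 0.0
```

Emit:
drive_tool:
  moves:
    - {"gripper": 0.4,"slide": [0,-1,0],"turn": 0}
    - {"gripper": 0.4,"slide": [0,-1,0],"turn": 0}
    - {"gripper": 0.4,"slide": [0,-1,0],"turn": 0}
    - {"gripper": 0.4,"slide": [0,-1,0],"turn": 0}
    - {"gripper": 0.4,"slide": [0,-1,0],"turn": 0}
    - {"gripper": 0.4,"slide": [0,-1,0],"turn": 0}
    - {"gripper": 0.4,"slide": [0,0,0],"turn": 0}
    - {"gripper": 0.4,"slide": [0,0,0],"turn": 0}

```text
t: 22.0
tool_pos: [0.5456, -0.1264, 0.1509]
eef_rot: [[-1.0, 0.001, 0.001], [0.001, 1.0, 0.0], [-0.001, 0.0, -1.0]]
ft_force: [-0.1, 0.1, 0.5]
grip_width: 0.0608
grasp_force: 0.0
```

```bash
python3 - <<'E'
from plant import *
from h import *
s=read_state();print(s["tool_pos"],s["eef_rot"][:,1],s["grip_width"])
c=capture("side");pickle.dump(c,open("s5.pkl","wb"));c=capture("top");pickle.dump(c,open("t5.pkl","wb"))
im=np.clip(c["img"][140:300,180:460,::-1]*1.4,0,255).astype(np.uint8)
cv2.imwrite("pics/t5.png",cv2.resize(im,None,fx=2.85,fy=2.85,interpolation=cv2.INTER_CUBIC))
E
```

```text
[ 0.54558628 -0.12642179  0.15091095] [1.47060261e-03 9.99998915e-01 8.44512022e-05] 0.06082753448450721
```

View pics/t5.png

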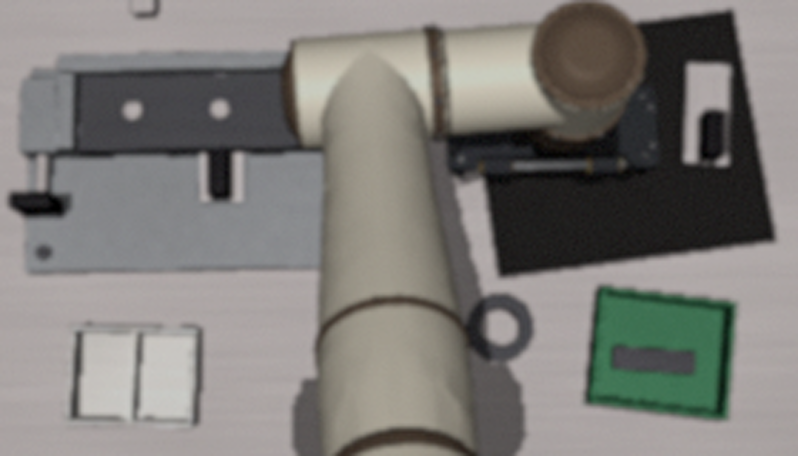

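Emit:
drive_tool:
  moves:
    - {"gripper": 0.4,"slide": [-0.17,-0.955,0],"turn": 0}
    - {"gripper": 0.4,"slide": [-0.17,-0.955,0],"turn": 0}
    - {"gripper": 0.4,"slide": [-0.17,-0.955,0],"turn": 0}
    - {"gripper": 0.4,"slide": [-0.17,-0.955,0],"turn": 0}
    - {"gripper": 0.4,"slide": [-0.17,-0.955,0],"turn": 0}
    - {"gripper": 0.4,"slide": [-0.17,-0.955,0],"turn": 0}
    - {"gripper": 0.4,"slide": [-0.17,-0.955,0],"turn": 0}
    - {"gripper": 0.4,"slide": [-0.17,-0.955,0],"turn": 0}

```text
t: 22.9
tool_pos: [0.5801, -0.3169, 0.1504]
eef_rot: [[-1.0, -0.001, 0.0], [-0.001, 1.0, 0.0], [-0.0, 0.0, -1.0]]
ft_force: [0.1, -0.5, -0.0]
grip_width: 0.0605
grasp_force: 0.0
```

Emit:
drive_tool:
  moves:
    - {"gripper": 0.4,"slide": [0,0,1],"turn": 0.59}
    - {"gripper": 0.4,"slide": [0,0,1],"turn": 0}
    - {"gripper": 0.4,"slide": [0,0,1],"turn": 0}
    - {"gripper": 0.4,"slide": [0,0,0.7],"turn": 0}
    - {"gripper": 0.4,"slide": [0,0,0.5],"turn": 0}
    - {"gripper": 0.4,"slide": [0,0,0.46],"turn": 0}
    - {"gripper": 0.4,"slide": [0,0,0],"turn": 0}
    - {"gripper": -1,"slide": [0,0,0],"turn": 0}

```text
t: 23.7
tool_pos: [0.58, -0.3171, 0.0343]
eef_rot: [[-0.997, 0.082, 0.001], [0.082, 0.997, -0.0], [-0.001, -0.0, -1.0]]
ft_force: [-0.2, 0.1, 0.4]
grip_width: 0.0578
grasp_force: 0.0
```

Emit:
drive_tool:
  moves:
    - {"gripper": -1,"slide": [0,0,0],"turn": 0}
    - {"gripper": -1,"slide": [0,0,0],"turn": 0}
    - {"gripper": -1,"slide": [0,0,0],"turn": 0}
    - {"gripper": -1,"slide": [0,0,0],"turn": 0}
    - {"gripper": -1,"slide": [0,0,0],"turn": 0}
    - {"gripper": -1,"slide": [0,0,0],"turn": 0}
    - {"gripper": -1,"slide": [0,0,0],"turn": 0}
    - {"gripper": -1,"slide": [0,0,0],"turn": 0}

```text
t: 24.5
tool_pos: [0.5795, -0.3174, 0.0342]
eef_rot: [[-0.997, 0.082, 0.0], [0.082, 0.997, -0.0], [-0.0, -0.0, -1.0]]
ft_force: [-0.8, -0.9, 2.2]
grip_width: 0.0218
grasp_force: 39.9
```

Emit:
drive_tool:
  moves:
    - {"gripper": -1,"slide": [0,0,-0.5],"turn": 0}
    - {"gripper": -1,"slide": [0,0,-1],"turn": 0}
    - {"gripper": -1,"slide": [0,0,-1],"turn": 0}
    - {"gripper": -1,"slide": [0,0,-1],"turn": 0}
    - {"gripper": -1,"slide": [0,0,-0.5],"turn": -0.59}
    - {"gripper": -1,"slide": [0,0,0],"turn": 0}
    - {"gripper": -1,"slide": [0,0,0],"turn": 0}
    - {"gripper": -1,"slide": [0,0,0],"turn": 0}

```text
t: 25.3
tool_pos: [0.5785, -0.3166, 0.1322]
eef_rot: [[-1.0, 0.002, -0.003], [0.002, 1.0, 0.001], [0.003, 0.001, -1.0]]
ft_force: [0.1, -0.0, -1.7]
grip_width: 0.0216
grasp_force: 39.9
```

Emit:
drive_tool:
  moves:
    - {"gripper": -1,"slide": [0.241,0.946,0],"turn": 0}
    - {"gripper": -1,"slide": [0.241,0.946,0],"turn": 0}
    - {"gripper": -1,"slide": [0.241,0.946,0],"turn": 0}
    - {"gripper": -1,"slide": [0.241,0.946,0],"turn": 0}
    - {"gripper": -1,"slide": [0.241,0.946,0],"turn": 0}
    - {"gripper": -1,"slide": [0.241,0.946,0],"turn": 0}
    - {"gripper": -1,"slide": [0.241,0.946,0],"turn": 0}
    - {"gripper": -1,"slide": [0.241,0.946,0],"turn": 0}

```text
t: 26.1
tool_pos: [0.5303, -0.1269, 0.1326]
eef_rot: [[-1.0, 0.001, -0.002], [0.001, 1.0, 0.0], [0.002, 0.0, -1.0]]
ft_force: [-0.1, 0.7, -2.3]
grip_width: 0.0216
grasp_force: 39.9
```

Emit:
drive_tool:
  moves:
    - {"gripper": -1,"slide": [0.241,0.946,0],"turn": 0}
    - {"gripper": -1,"slide": [0.241,0.946,0],"turn": 0}
    - {"gripper": -1,"slide": [0.241,0.946,0],"turn": 0}
    - {"gripper": -1,"slide": [0.241,0.946,0],"turn": 0}
    - {"gripper": -1,"slide": [0.241,0.946,0],"turn": 0}
    - {"gripper": -1,"slide": [0.241,0.946,0],"turn": 0}
    - {"gripper": -1,"slide": [0.241,0.946,0],"turn": 0}
    - {"gripper": -1,"slide": [0.241,0.946,0],"turn": 0}

```text
t: 26.9
tool_pos: [0.4822, 0.062, 0.1329]
eef_rot: [[-1.0, 0.001, -0.002], [0.001, 1.0, -0.001], [0.002, -0.001, -1.0]]
ft_force: [0.1, -0.2, -1.1]
grip_width: 0.0214
grasp_force: 39.9
```

Emit:
drive_tool:
  moves:
    - {"gripper": -1,"slide": [0.241,0.946,0],"turn": 0}
    - {"gripper": -1,"slide": [0.241,0.946,0],"turn": 0}
    - {"gripper": -1,"slide": [0,0,0.8],"turn": 0}
    - {"gripper": -1,"slide": [0,0,0.8],"turn": 0}
    - {"gripper": -1,"slide": [0,0,0.8],"turn": 0}
    - {"gripper": -1,"slide": [0,0,0],"turn": 0}
    - {"gripper": -1,"slide": [0,0,0],"turn": 0}
    - {"gripper": -1,"slide": [0,0,0],"turn": 0}

```text
t: 27.7
tool_pos: [0.4718, 0.1089, 0.0746]
eef_rot: [[-1.0, 0.0, 0.001], [0.0, 1.0, 0.001], [-0.001, 0.001, -1.0]]
ft_force: [0.6, 0.6, -2.1]
grip_width: 0.0217
grasp_force: 39.9
```

Emit:
drive_tool:
  moves:
    - {"gripper": -1,"slide": [0,0,0.5],"turn": 0}
    - {"gripper": -1,"slide": [0,0,0.43],"turn": 0}
    - {"gripper": -1,"slide": [0,0,0],"turn": 0}
    - {"gripper": -1,"slide": [-0.3,0,0],"turn": 0}
    - {"gripper": -1,"slide": [-0.3,0,0],"turn": 0}
    - {"gripper": -1,"slide": [-0.3,0,0],"turn": 0}
    - {"gripper": -1,"slide": [-0.3,0,0],"turn": 0}
    - {"gripper": -1,"slide": [0,0,0],"turn": 0}

```text
t: 28.5
tool_pos: [0.5026, 0.1088, 0.0507]
eef_rot: [[-1.0, 0.001, 0.001], [0.001, 1.0, 0.0], [-0.001, 0.0, -1.0]]
ft_force: [0.3, 1.0, -1.4]
grip_width: 0.0217
grasp_force: 40.0
```

Emit:
drive_tool:
  moves:
    - {"gripper": -1,"slide": [-0.3,0,0],"turn": 0}
    - {"gripper": -1,"slide": [-0.3,0,0],"turn": 0}
    - {"gripper": -1,"slide": [-0.3,0,0],"turn": 0}
    - {"gripper": -1,"slide": [-0.3,0,0],"turn": 0}
    - {"gripper": -1,"slide": [-0.3,0,0],"turn": 0}
    - {"gripper": -1,"slide": [-0.1,0,0],"turn": 0}
    - {"gripper": -1,"slide": [0,0,0],"turn": 0}
    - {"gripper": -1,"slide": [0,0,0],"turn": 0}

```text
t: 29.3
tool_pos: [0.5408, 0.1085, 0.0504]
eef_rot: [[-1.0, 0.0, -0.001], [0.0, 1.0, -0.0], [0.001, -0.0, -1.0]]
ft_force: [-0.6, 0.9, -2.5]
grip_width: 0.0217
grasp_force: 40.0
```

Emit:
drive_tool:
  moves:
    - {"gripper": -1,"slide": [-0.06,0,0],"turn": 0}
    - {"gripper": -1,"slide": [-0.06,0,0],"turn": 0}
    - {"gripper": -1,"slide": [0,0,0],"turn": 0}
    - {"gripper": -1,"slide": [0,0,0],"turn": 0}
    - {"gripper": -1,"slide": [0,0,0],"turn": 0}
    - {"gripper": -1,"slide": [0,0,0],"turn": 0}
    - {"gripper": -1,"slide": [0,0,0],"turn": 0}
    - {"gripper": -1,"slide": [0,0,0],"turn": 0}

```text
t: 30.1
tool_pos: [0.5441, 0.1086, 0.0505]
eef_rot: [[-1.0, 0.0, -0.0], [0.0, 1.0, -0.0], [0.0, -0.0, -1.0]]
ft_force: [-0.5, -0.5, -2.4]
grip_width: 0.0219
grasp_force: 40.0
```

Emit:
drive_tool:
  moves:
    - {"gripper": -1,"slide": [-0.06,0,0],"turn": 0}
    - {"gripper": -1,"slide": [-0.06,0,0],"turn": 0}
    - {"gripper": -1,"slide": [0,0,0],"turn": 0}
    - {"gripper": -1,"slide": [0,0,0],"turn": 0}
    - {"gripper": -1,"slide": [0,0,0],"turn": 0}
    - {"gripper": -1,"slide": [0,0,0],"turn": 0}
    - {"gripper": -1,"slide": [0,0,0],"turn": 0}
    - {"gripper": -1,"slide": [0,0,0],"turn": 0}

```text
t: 30.9
tool_pos: [0.545, 0.1082, 0.0502]
eef_rot: [[-1.0, 0.0, -0.004], [0.0, 1.0, -0.001], [0.004, -0.001, -1.0]]
ft_force: [-6.4, 1.9, 1.1]
grip_width: 0.0217
grasp_force: 40.0
```

Emit:
drive_tool:
  moves:
    - {"gripper": -1,"slide": [-0.05,0,0],"turn": 0}
    - {"gripper": -1,"slide": [0,0,0],"turn": 0}
    - {"gripper": -1,"slide": [0,0,0],"turn": 0}
    - {"gripper": -1,"slide": [0,0,0],"turn": 0}
    - {"gripper": -1,"slide": [0,0,0],"turn": 0}
    - {"gripper": -1,"slide": [0,0,0],"turn": 0}
    - {"gripper": -1,"slide": [0,0,0],"turn": 0}
    - {"gripper": -1,"slide": [0,0,0],"turn": 0}

```text
t: 31.7
tool_pos: [0.5451, 0.1082, 0.0501]
eef_rot: [[-1.0, 0.001, -0.007], [0.001, 1.0, -0.002], [0.007, -0.002, -1.0]]
ft_force: [-9.0, 3.3, 3.9]
grip_width: 0.0219
grasp_force: 40.0
```

Emit:
drive_tool:
  moves:
    - {"gripper": -1,"slide": [0.12,0,0.02],"turn": 0}
    - {"gripper": 0.4,"slide": [0,0,0],"turn": 0}
    - {"gripper": 0.4,"slide": [0,0,0],"turn": 0}
    - {"gripper": 0.4,"slide": [0,0,0],"turn": 0}
    - {"gripper": 0.4,"slide": [0,0,0],"turn": 0}
    - {"gripper": 0.4,"slide": [0,0,-0.5],"turn": 0}
    - {"gripper": 0.4,"slide": [0,0,-1],"turn": 0}
    - {"gripper": 0.4,"slide": [0,0,-1],"turn": 0}

```text
t: 32.5
tool_pos: [0.5454, 0.1085, 0.1138]
eef_rot: [[-1.0, 0.0, -0.0], [0.0, 1.0, -0.0], [0.0, -0.0, -1.0]]
ft_force: [-0.3, 0.7, -0.4]
grip_width: 0.0597
grasp_force: 0.0
```

Emit:
drive_tool:
  moves:
    - {"gripper": 0.4,"slide": [0,0,-1],"turn": 0}
    - {"gripper": 0.4,"slide": [0,0,-1],"turn": 0}
    - {"gripper": 0.4,"slide": [0,-1,-1],"turn": 0}
    - {"gripper": 0.4,"slide": [0,-1,0],"turn": 0}
    - {"gripper": 0.4,"slide": [0,-1,0],"turn": 0}
    - {"gripper": 0.4,"slide": [0,-1,0],"turn": 0}
    - {"gripper": 0.4,"slide": [0,-1,0],"turn": 0}
    - {"gripper": 0.4,"slide": [0,-1,0],"turn": 0}

```text
t: 33.3
tool_pos: [0.5454, -0.0424, 0.1888]
eef_rot: [[-1.0, 0.0, 0.001], [0.0, 1.0, 0.0], [-0.001, 0.0, -1.0]]
ft_force: [0.1, 0.4, 0.1]
grip_width: 0.0607
grasp_force: 0.0
```

Emit:
drive_tool:
  moves:
    - {"gripper": 0.4,"slide": [0,-1,0],"turn": -1}
    - {"gripper": 0.4,"slide": [0,0,0],"turn": -1}
    - {"gripper": 0.4,"slide": [0,0,0],"turn": -1}
    - {"gripper": 0.4,"slide": [0,0,0],"turn": -1}
    - {"gripper": 0.4,"slide": [0,0,0],"turn": -1}
    - {"gripper": 0.4,"slide": [0,0,0],"turn": -1}
    - {"gripper": 0.4,"slide": [0,0,0],"turn": -1}
    - {"gripper": 0.4,"slide": [0,0,0],"turn": -1}

```text
t: 34.1
tool_pos: [0.5454, -0.0665, 0.1886]
eef_rot: [[-0.433, -0.901, 0.001], [-0.901, 0.433, 0.0], [-0.001, -0.001, -1.0]]
ft_force: [0.3, -0.3, -0.5]
grip_width: 0.0612
grasp_force: 0.0
```

Emit:
drive_tool:
  moves:
    - {"gripper": 0.4,"slide": [0,0,0],"turn": -1}
    - {"gripper": 0.4,"slide": [0,0,0],"turn": -1}
    - {"gripper": 0.4,"slide": [0,0,0],"turn": -1}
    - {"gripper": 0.4,"slide": [0,0,0],"turn": -0.25}
    - {"gripper": 0.4,"slide": [0,0,0],"turn": 0}
    - {"gripper": 0.4,"slide": [0,0,0],"turn": 0}
    - {"gripper": 0.4,"slide": [0,0,0],"turn": 0}
    - {"gripper": 0.4,"slide": [0,0,0],"turn": 0}

```text
t: 34.9
tool_pos: [0.5453, -0.0664, 0.1877]
eef_rot: [[-0.001, -1.0, 0.0], [-1.0, 0.001, 0.0], [-0.0, -0.0, -1.0]]
ft_force: [-0.6, 0.7, 0.1]
grip_width: 0.0611
grasp_force: 0.0
```

```bash
python3 - <<'E'
from plant import *
from h import *
s=read_state();print(s["tool_pos"],s["eef_rot"][:,1],s["grip_width"])
c=capture("side");pickle.dump(c,open("s6.pkl","wb"));crop(c,260,130,360,220,7,"pics/s6.png")
c=capture("top");pickle.dump(c,open("t6.pkl","wb"));crop(c,180,150,320,245,5,"pics/t6.png")
a=cv2.imread("pics/s6.png");b=cv2.imread("pics/t6.png")
w=np.zeros((600,800,3),np.uint8);a=a[:350,:400];w[:350,:400]=a
b=b[:, :600];w[:350,400:800]=b[50:400,:400];w[350:,:600]=cv2.resize(cv2.imread("pics/t6.png"),(600,407))[100:350]
cv2.imwrite("pics/m6.png",w)
E
```

```text
[ 0.54531102 -0.06641681  0.18773418] [-9.99999761e-01  6.71299791e-04 -1.67962709e-04] 0.061103130471805135
```

View pics/m6.png

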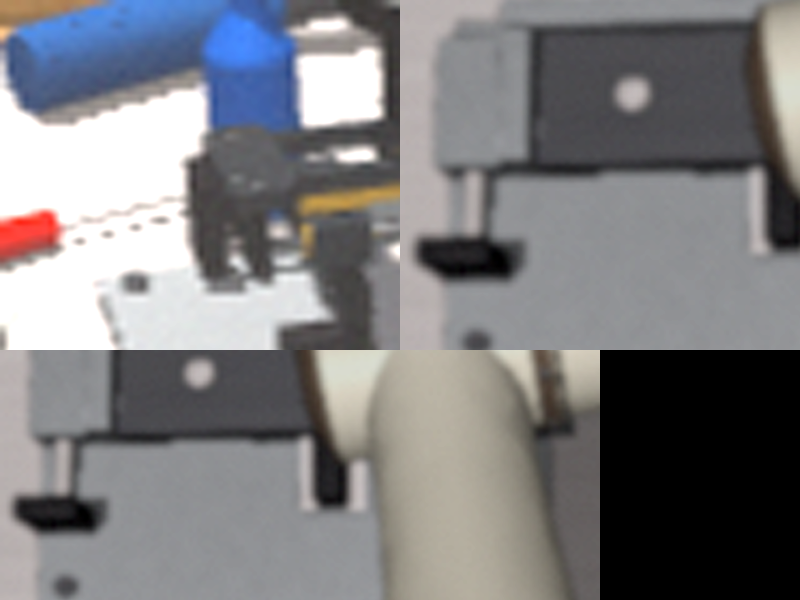

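```bash
python3 - <<'E'
from h import *
c=pickle.load(open("t6.pkl","rb"))
g=lambda n,U,V,z:print(n,np.round(pix2w(c,180+(U-399.5)/5-.5,150+(V+50.5)/5-.5,z),4))
g("top back left",417.5,238,.09);g("top back right",498,240,.09);g("housing face",450,171,.06);g("housing left",436,100,.06);g("rod",476,200,.045)
g("front bottom",475,281,.05);g("rodL",466,200,.045);g("rodR",488,200,.045)
E
```

```text
top back left [0.5227 0.4049 0.09  ]
top back right [0.5206 0.3585 0.09  ]
housing face [0.5679 0.3954 0.06  ]
housing left [0.6111 0.4051 0.06  ]
rod [0.5531 0.3834 0.045 ]
front bottom [0.5035 0.3812 0.05  ]
rodL [0.5532 0.3893 0.045 ]
rodR [0.553  0.3762 0.045 ]
```

Emit:
drive_tool:
  moves:
    - {"gripper": 0.1,"slide": [-1,0.07,0],"turn": 0}
    - {"gripper": 0.1,"slide": [-1,0.07,0],"turn": 0}
    - {"gripper": 0.1,"slide": [-1,0.07,0],"turn": 0}
    - {"gripper": 0.1,"slide": [-1,0.07,0],"turn": 0}
    - {"gripper": 0.1,"slide": [-1,0.07,0],"turn": 0}
    - {"gripper": 0.1,"slide": [-1,0.07,0],"turn": 0}
    - {"gripper": 0.1,"slide": [-1,0.07,0],"turn": 0}
    - {"gripper": 0.1,"slide": [-1,0.07,0],"turn": 0}

```text
t: 35.8
tool_pos: [0.5312, 0.1346, 0.1876]
eef_rot: [[-0.0, -1.0, -0.0], [-1.0, 0.0, -0.0], [0.0, 0.0, -1.0]]
ft_force: [-0.3, -0.8, 0.5]
grip_width: 0.048
grasp_force: 0.0
```

Emit:
drive_tool:
  moves:
    - {"gripper": 0.1,"slide": [-1,0.07,0],"turn": 0}
    - {"gripper": 0.1,"slide": [-1,0.07,0],"turn": 0}
    - {"gripper": 0.1,"slide": [-1,0.07,0],"turn": 0}
    - {"gripper": 0.1,"slide": [-1,0.07,0],"turn": 0}
    - {"gripper": 0.1,"slide": [-1,0.07,0],"turn": 0}
    - {"gripper": 0.1,"slide": [-1,0.07,0],"turn": 0}
    - {"gripper": 0.1,"slide": [-1,0.07,0],"turn": 0}
    - {"gripper": 0.1,"slide": [-1,0.07,0],"turn": 0}

```text
t: 36.6
tool_pos: [0.5173, 0.3346, 0.1875]
eef_rot: [[-0.0, -1.0, -0.0], [-1.0, 0.0, -0.0], [0.0, 0.0, -1.0]]
ft_force: [0.7, 1.5, 0.3]
grip_width: 0.0482
grasp_force: 0.0
```

Emit:
drive_tool:
  moves:
    - {"gripper": 0.1,"slide": [-1,0.07,0],"turn": 0}
    - {"gripper": 0.1,"slide": [-1,0.07,0],"turn": 0}
    - {"gripper": 0.1,"slide": [0,0,0.5],"turn": 0}
    - {"gripper": 0.1,"slide": [0,0,0.5],"turn": 0}
    - {"gripper": 0.1,"slide": [0,0,0.5],"turn": 0}
    - {"gripper": 0.1,"slide": [0,0,0.5],"turn": 0}
    - {"gripper": 0.1,"slide": [0,0,0],"turn": 0}
    - {"gripper": 0.1,"slide": [0,0,0],"turn": 0}

```text
t: 37.4
tool_pos: [0.5142, 0.383, 0.1373]
eef_rot: [[-0.001, -1.0, -0.0], [-1.0, 0.001, -0.001], [0.001, 0.0, -1.0]]
ft_force: [-0.6, 0.4, 0.6]
grip_width: 0.0476
grasp_force: 0.0
```

```bash
python3 - <<'E'
from plant import *
from h import *
s=read_state();print(s["tool_pos"],s["grip_width"],s["joints"])
c=capture("side");pickle.dump(c,open("s7.pkl","wb"));crop(c,245,110,365,220,5,"pics/s7.png")
c=capture("top");pickle.dump(c,open("t7.pkl","wb"));crop(c,150,150,320,245,4,"pics/t7.png")
a=cv2.imread("pics/s7.png");b=cv2.resize(cv2.imread("pics/t7.png"),(450,251))
w=np.zeros((600,800,3),np.uint8);w[:550,:600]=a;w[349:,350:]=b
cv2.imwrite("pics/m7.png",w)
E
```

```text
[0.51415087 0.38304463 0.13725577] 0.047646042012823596 [ 8.92332485e-01  4.91844180e-01 -8.16860888e-02  3.57590970e-04
 -9.98017382e-01 -8.93290074e-01]
```

View pics/m7.png

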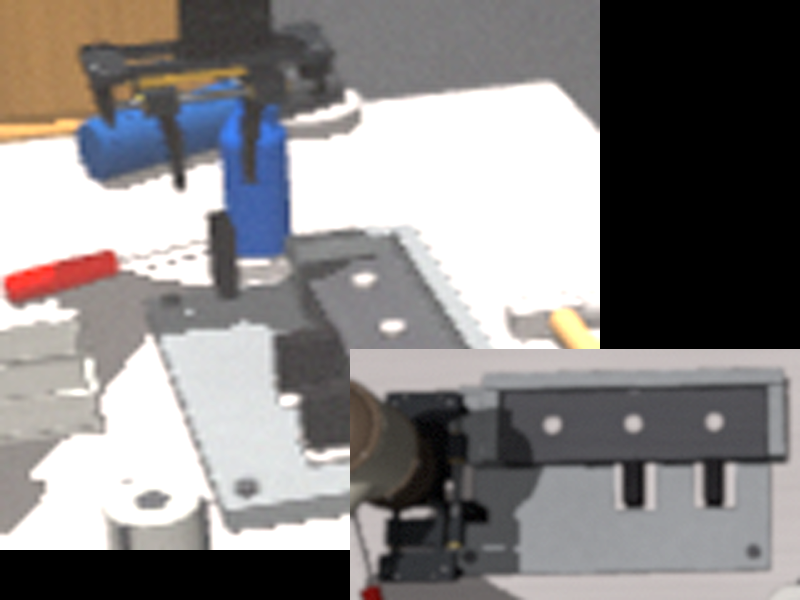

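Emit:
drive_tool:
  moves:
    - {"gripper": 0.1,"slide": [0,0,0.6],"turn": 0}
    - {"gripper": 0.1,"slide": [0,0,0.6],"turn": 0}
    - {"gripper": 0.1,"slide": [0,0,0.6],"turn": 0}
    - {"gripper": 0.1,"slide": [0,0,0.5],"turn": 0}
    - {"gripper": 0.1,"slide": [0,0,0.45],"turn": 0}
    - {"gripper": 0.1,"slide": [0,0,0],"turn": 0}
    - {"gripper": 0.1,"slide": [0,0,0],"turn": 0}
    - {"gripper": 0.1,"slide": [0,0,0],"turn": 0}
  squeeze: 55

```text
t: 38.3
tool_pos: [0.5144, 0.3841, 0.0697]
eef_rot: [[-0.0, -1.0, 0.001], [-1.0, 0.0, 0.001], [-0.001, -0.001, -1.0]]
ft_force: [-0.6, 0.0, -0.7]
grip_width: 0.048
grasp_force: 0.0
```

Emit:
drive_tool:
  moves:
    - {"gripper": -1,"slide": [0,0,0],"turn": 0}
    - {"gripper": -1,"slide": [0,0,0],"turn": 0}
    - {"gripper": -1,"slide": [0,0,0],"turn": 0}
    - {"gripper": -1,"slide": [0,0,0],"turn": 0}
    - {"gripper": -1,"slide": [0,0,0],"turn": 0}
    - {"gripper": -1,"slide": [0,0,0],"turn": 0}
    - {"gripper": -1,"slide": [0,0,0],"turn": 0}
    - {"gripper": -1,"slide": [0,0,0],"turn": 0}

```text
t: 39.1
tool_pos: [0.5146, 0.3837, 0.069]
eef_rot: [[-0.0, -1.0, 0.001], [-1.0, 0.0, 0.001], [-0.001, -0.001, -1.0]]
ft_force: [4.4, -1.4, -1.4]
grip_width: 0.0178
grasp_force: 55.0
```

Emit:
drive_tool:
  moves:
    - {"gripper": -1,"slide": [0,0.3,0],"turn": 0}
    - {"gripper": -1,"slide": [0,0.3,0],"turn": 0}
    - {"gripper": -1,"slide": [0,0.3,0],"turn": 0}
    - {"gripper": -1,"slide": [0,0.3,0],"turn": 0}
    - {"gripper": -1,"slide": [0,0.3,0],"turn": 0}
    - {"gripper": -1,"slide": [0,0.3,0],"turn": 0}
    - {"gripper": -1,"slide": [0,0.15,0],"turn": 0}
    - {"gripper": -1,"slide": [0,0,0],"turn": 0}

```text
t: 39.9
tool_pos: [0.4671, 0.3837, 0.069]
eef_rot: [[0.0, -1.0, 0.004], [-1.0, -0.0, 0.001], [-0.001, -0.004, -1.0]]
ft_force: [11.8, -2.2, -4.4]
grip_width: 0.0178
grasp_force: 55.0
```

Emit:
drive_tool:
  moves:
    - {"gripper": -1,"slide": [0,0.1,0],"turn": 0}
    - {"gripper": -1,"slide": [0,0.1,0],"turn": 0}
    - {"gripper": -1,"slide": [0,0,0],"turn": 0}
    - {"gripper": -1,"slide": [0,0,0],"turn": 0}
    - {"gripper": -1,"slide": [0,0,0],"turn": 0}
    - {"gripper": -1,"slide": [0,0,0],"turn": 0}
    - {"gripper": -1,"slide": [0,0,0],"turn": 0}
    - {"gripper": -1,"slide": [0,0,0],"turn": 0}

```text
t: 40.7
tool_pos: [0.4666, 0.3838, 0.069]
eef_rot: [[0.0, -1.0, 0.01], [-1.0, -0.0, 0.003], [-0.003, -0.01, -1.0]]
ft_force: [26.9, -5.3, -12.1]
grip_width: 0.0175
grasp_force: 55.1
```

Emit:
drive_tool:
  moves:
    - {"gripper": -1,"slide": [0,0,0],"turn": 0}
    - {"gripper": -1,"slide": [0,0,0],"turn": 0}
    - {"gripper": -1,"slide": [0,0,0],"turn": 0}
    - {"gripper": -1,"slide": [0,0,0],"turn": 0}
    - {"gripper": -1,"slide": [0,0,0],"turn": 0}
    - {"gripper": -1,"slide": [0,0,0],"turn": 0}
    - {"gripper": -1,"slide": [0,0,0],"turn": 0}
    - {"gripper": -1,"slide": [0,0,0],"turn": 0}

```text
t: 41.5
tool_pos: [0.4666, 0.3838, 0.069]
eef_rot: [[0.0, -1.0, 0.01], [-1.0, -0.0, 0.003], [-0.003, -0.01, -1.0]]
ft_force: [27.7, -5.3, -11.6]
grip_width: 0.0178
grasp_force: 55.1
```

Emit:
drive_tool:
  moves:
    - {"gripper": -1,"slide": [0,-0.3,0],"turn": 0}
    - {"gripper": -1,"slide": [0,-0.3,0],"turn": 0}
    - {"gripper": -1,"slide": [0,-0.3,0],"turn": 0}
    - {"gripper": -1,"slide": [0,-0.3,0],"turn": 0}
    - {"gripper": -1,"slide": [0,-0.3,0],"turn": 0}
    - {"gripper": -1,"slide": [0,-0.3,0],"turn": 0}
    - {"gripper": -1,"slide": [0,-0.15,0],"turn": 0}
    - {"gripper": -1,"slide": [0,0,0],"turn": 0}

```text
t: 42.3
tool_pos: [0.5101, 0.3837, 0.069]
eef_rot: [[-0.001, -1.0, 0.001], [-1.0, 0.001, 0.001], [-0.001, -0.001, -1.0]]
ft_force: [5.1, -1.4, -1.0]
grip_width: 0.0178
grasp_force: 55.0
```

```bash
python3 - <<'E'
from plant import *
s=read_state();print(s["tool_pos"],s["ft_force"])
E
```

```text
[0.51007907 0.38372393 0.06899558] [ 5.11042953 -1.36635471 -1.04211836]
```

Emit:
drive_tool:
  moves:
    - {"gripper": -1,"slide": [0,-0.15,0],"turn": 0}
    - {"gripper": -1,"slide": [0,0,0],"turn": 0}
    - {"gripper": 0.1,"slide": [0,0,0],"turn": 0}
    - {"gripper": 0.1,"slide": [0,0,0],"turn": 0}
    - {"gripper": 0.1,"slide": [0,0,0],"turn": 0}
    - {"gripper": 0.1,"slide": [0,0,0],"turn": 0}
    - {"gripper": 0.1,"slide": [0,0,0],"turn": 0}
    - {"gripper": 0.1,"slide": [0,0,0],"turn": 0}
  squeeze: 40

```text
t: 43.1
tool_pos: [0.5122, 0.3836, 0.0686]
eef_rot: [[-0.0, -1.0, -0.001], [-1.0, 0.0, -0.0], [0.0, 0.001, -1.0]]
ft_force: [0.0, 0.4, 0.2]
grip_width: 0.0471
grasp_force: 0.0
```

Emit:
drive_tool:
  moves:
    - {"gripper": 0.1,"slide": [0,0,-0.5],"turn": 0}
    - {"gripper": 0.1,"slide": [0,0,-1],"turn": 0}
    - {"gripper": 0.1,"slide": [0,0,-1],"turn": 0}
    - {"gripper": 0.1,"slide": [0,0,-1],"turn": 0}
    - {"gripper": 0.1,"slide": [0,0,-1],"turn": 0}
    - {"gripper": 0.1,"slide": [1,0,-0.5],"turn": 0}
    - {"gripper": 0.1,"slide": [1,0,0],"turn": 0}
    - {"gripper": 0.1,"slide": [1,0,0],"turn": 0}

```text
t: 43.9
tool_pos: [0.5127, 0.3082, 0.1956]
eef_rot: [[0.0, -1.0, 0.002], [-1.0, -0.0, 0.002], [-0.002, -0.002, -1.0]]
ft_force: [0.5, -1.1, -0.3]
grip_width: 0.048
grasp_force: 0.0
```

Emit:
drive_tool:
  moves:
    - {"gripper": 0.1,"slide": [1,0,0],"turn": 0}
    - {"gripper": 0.1,"slide": [1,0,0],"turn": 0}
    - {"gripper": 0.1,"slide": [1,0,0],"turn": 0}
    - {"gripper": 0.1,"slide": [1,0,0],"turn": 0}
    - {"gripper": 0.1,"slide": [1,0,0],"turn": 0}
    - {"gripper": 0.1,"slide": [1,0,0],"turn": 0}
    - {"gripper": 0.1,"slide": [1,0,0],"turn": 0}
    - {"gripper": 0.1,"slide": [1,0,0],"turn": 0}

```text
t: 44.7
tool_pos: [0.5126, 0.1077, 0.195]
eef_rot: [[-0.0, -1.0, 0.001], [-1.0, 0.0, 0.001], [-0.001, -0.001, -1.0]]
ft_force: [-0.0, -0.5, 0.0]
grip_width: 0.0476
grasp_force: 0.0
```

Emit:
drive_tool:
  moves:
    - {"gripper": 0.4,"slide": [0,0,0],"turn": 1}
    - {"gripper": 0.4,"slide": [0,0,0],"turn": 1}
    - {"gripper": 0.4,"slide": [0,0,0],"turn": 1}
    - {"gripper": 0.4,"slide": [0,0,0],"turn": 1}
    - {"gripper": 0.4,"slide": [0,0,0],"turn": 1}
    - {"gripper": 0.4,"slide": [0,0,0],"turn": 1}
    - {"gripper": 0.4,"slide": [0,0,0],"turn": 1}
    - {"gripper": 0.4,"slide": [0,0,0],"turn": 1}

```text
t: 45.5
tool_pos: [0.5126, 0.1087, 0.1949]
eef_rot: [[-0.901, -0.433, 0.001], [-0.433, 0.901, 0.001], [-0.001, 0.0, -1.0]]
ft_force: [-1.1, 0.2, 0.5]
grip_width: 0.0609
grasp_force: 0.0
```

Emit:
drive_tool:
  moves:
    - {"gripper": 0.4,"slide": [0,0,0],"turn": 1}
    - {"gripper": 0.4,"slide": [0,0,0],"turn": 1}
    - {"gripper": 0.4,"slide": [0,0,0],"turn": 1}
    - {"gripper": 0.4,"slide": [0,0,0],"turn": 0.25}
    - {"gripper": 0.4,"slide": [0,0,0],"turn": 0}
    - {"gripper": 0.4,"slide": [0,0,0],"turn": 0}
    - {"gripper": 0.4,"slide": [0,0,0],"turn": 0}
    - {"gripper": 0.4,"slide": [0,0,0],"turn": 0}

```text
t: 46.3
tool_pos: [0.5126, 0.1086, 0.194]
eef_rot: [[-1.0, -0.0, 0.0], [-0.0, 1.0, 0.0], [-0.0, 0.0, -1.0]]
ft_force: [0.4, -0.1, 0.1]
grip_width: 0.0611
grasp_force: 0.0
```

```bash
python3 - <<'E'
from plant import *
from h import *
s=read_state();print(s["tool_pos"],s["eef_rot"][:,1],s["grip_width"])
c=capture("top");pickle.dump(c,open("t8.pkl","wb"));crop(c,180,150,320,245,5,"pics/t8.png")
E
```

```text
[0.51261078 0.10861791 0.19397043] [-3.67301175e-05  9.99999996e-01  8.69445879e-05] 0.06114476688436317
```

View pics/t8.png

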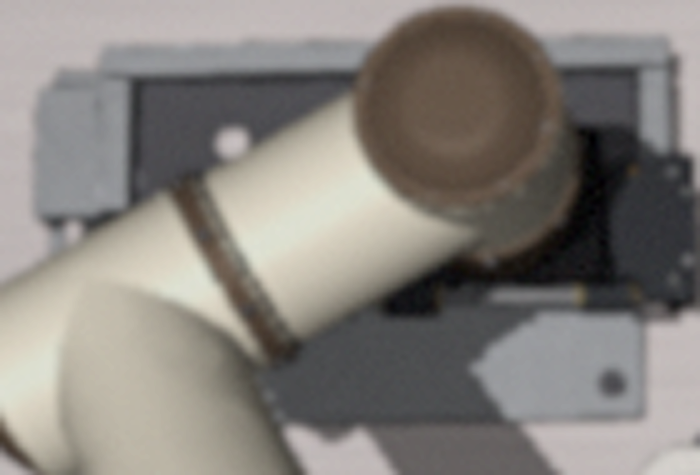

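Emit:
drive_tool:
  moves:
    - {"gripper": 0.4,"slide": [-0.65,-0.02,0.5],"turn": 0}
    - {"gripper": 0.4,"slide": [-0.65,0,1],"turn": 0}
    - {"gripper": 0.4,"slide": [0,0,1],"turn": 0}
    - {"gripper": 0.4,"slide": [0,0,1],"turn": 0}
    - {"gripper": 0.4,"slide": [0,0,1],"turn": 0}
    - {"gripper": 0.4,"slide": [0,0,0.8],"turn": 0}
    - {"gripper": 0.4,"slide": [0,0,0.42],"turn": 0}
    - {"gripper": 0.4,"slide": [0,0,0],"turn": 0}

```text
t: 47.15
tool_pos: [0.5443, 0.1077, 0.0494]
eef_rot: [[-1.0, 0.0, -0.003], [0.0, 1.0, -0.001], [0.003, -0.002, -1.0]]
ft_force: [-0.2, -0.5, 0.0]
grip_width: 0.0609
grasp_force: 0.0
```

Emit:
drive_tool:
  moves:
    - {"gripper": -1,"slide": [0,0,0],"turn": 0}
    - {"gripper": -1,"slide": [0,0,0],"turn": 0}
    - {"gripper": -1,"slide": [0,0,0],"turn": 0}
    - {"gripper": -1,"slide": [0,0,0],"turn": 0}
    - {"gripper": -1,"slide": [0,0,0],"turn": 0}
    - {"gripper": -1,"slide": [0,0,0],"turn": 0}
    - {"gripper": -1,"slide": [0,0,0],"turn": 0}
    - {"gripper": -1,"slide": [0,0,0],"turn": 0}

```text
t: 47.95
tool_pos: [0.5452, 0.1082, 0.0511]
eef_rot: [[-1.0, 0.0, 0.0], [0.0, 1.0, 0.0], [-0.0, 0.0, -1.0]]
ft_force: [-1.3, 0.8, 2.0]
grip_width: 0.0213
grasp_force: 40.0
```

Emit:
drive_tool:
  moves:
    - {"gripper": -1,"slide": [0,0,-0.06],"turn": 0}
    - {"gripper": -1,"slide": [0.4,0,0],"turn": 0}
    - {"gripper": -1,"slide": [0.5,0,0],"turn": 0}
    - {"gripper": -1,"slide": [0.5,0,0],"turn": 0}
    - {"gripper": -1,"slide": [0.5,0,0],"turn": 0}
    - {"gripper": -1,"slide": [0.5,0,0],"turn": 0}
    - {"gripper": -1,"slide": [0.5,0,0],"turn": 0}
    - {"gripper": -1,"slide": [0.2,0,0],"turn": 0}

```text
t: 48.75
tool_pos: [0.4658, 0.1078, 0.0522]
eef_rot: [[-1.0, 0.0, -0.001], [0.0, 1.0, -0.0], [0.001, -0.0, -1.0]]
ft_force: [-0.4, 0.0, -2.5]
grip_width: 0.0215
grasp_force: 40.0
```

Emit:
drive_tool:
  moves:
    - {"gripper": -1,"slide": [0,0,-0.5],"turn": 0}
    - {"gripper": -1,"slide": [0,0,-1],"turn": 0}
    - {"gripper": -1,"slide": [0,0,-1],"turn": 0}
    - {"gripper": -1,"slide": [0,0,-1],"turn": 0}
    - {"gripper": -1,"slide": [0,0,-0.5],"turn": 0}
    - {"gripper": -1,"slide": [0,0,0],"turn": 0}
    - {"gripper": -1,"slide": [-0.252,-0.944,0],"turn": 0}
    - {"gripper": -1,"slide": [-0.252,-0.944,0],"turn": 0}

```text
t: 49.55
tool_pos: [0.4796, 0.0607, 0.1514]
eef_rot: [[-1.0, -0.001, -0.001], [-0.001, 1.0, -0.0], [0.001, -0.0, -1.0]]
ft_force: [0.5, 1.0, -2.4]
grip_width: 0.0218
grasp_force: 40.0
```

Emit:
drive_tool:
  moves:
    - {"gripper": -1,"slide": [-0.252,-0.944,0],"turn": 0}
    - {"gripper": -1,"slide": [-0.252,-0.944,0],"turn": 0}
    - {"gripper": -1,"slide": [-0.252,-0.944,0],"turn": 0}
    - {"gripper": -1,"slide": [-0.252,-0.944,0],"turn": 0}
    - {"gripper": -1,"slide": [-0.252,-0.944,0],"turn": 0}
    - {"gripper": -1,"slide": [-0.252,-0.944,0],"turn": 0}
    - {"gripper": -1,"slide": [-0.252,-0.944,0],"turn": 0}
    - {"gripper": -1,"slide": [-0.252,-0.944,0],"turn": 0}

```text
t: 50.35
tool_pos: [0.53, -0.1288, 0.1508]
eef_rot: [[-1.0, 0.001, -0.002], [0.001, 1.0, 0.0], [0.002, 0.0, -1.0]]
ft_force: [1.1, 0.3, -1.8]
grip_width: 0.0219
grasp_force: 40.0
```

Emit:
drive_tool:
  moves:
    - {"gripper": -1,"slide": [-0.252,-0.944,0],"turn": 0}
    - {"gripper": -1,"slide": [-0.252,-0.944,0],"turn": 0}
    - {"gripper": -1,"slide": [-0.252,-0.944,0],"turn": 0}
    - {"gripper": -1,"slide": [-0.252,-0.944,0],"turn": 0}
    - {"gripper": -1,"slide": [-0.252,-0.944,0],"turn": 0}
    - {"gripper": -1,"slide": [-0.252,-0.944,0],"turn": 0}
    - {"gripper": -1,"slide": [-0.252,-0.944,0],"turn": 0}
    - {"gripper": -1,"slide": [-0.252,-0.944,0],"turn": 0}

```text
t: 51.15
tool_pos: [0.5804, -0.3173, 0.1502]
eef_rot: [[-1.0, 0.001, -0.003], [0.001, 1.0, 0.001], [0.003, 0.001, -1.0]]
ft_force: [0.4, 0.5, -2.6]
grip_width: 0.0215
grasp_force: 40.0
```

Emit:
drive_tool:
  moves:
    - {"gripper": -1,"slide": [0,0,0.5],"turn": 0}
    - {"gripper": -1,"slide": [0,0,0.8],"turn": 0}
    - {"gripper": -1,"slide": [0,0,0.8],"turn": 0}
    - {"gripper": -1,"slide": [0,0,0.8],"turn": 0}
    - {"gripper": -1,"slide": [0,0,0.6],"turn": 0}
    - {"gripper": -1,"slide": [0,0,0.4],"turn": 0}
    - {"gripper": -1,"slide": [0,0,0],"turn": 0}
    - {"gripper": -1,"slide": [0,0,0],"turn": 0}

```text
t: 51.95
tool_pos: [0.5813, -0.3168, 0.0551]
eef_rot: [[-1.0, -0.0, 0.001], [-0.0, 1.0, -0.0], [-0.001, -0.0, -1.0]]
ft_force: [0.3, -0.3, -1.2]
grip_width: 0.0221
grasp_force: 40.0
```

Emit:
drive_tool:
  moves:
    - {"gripper": -1,"slide": [0,0,0.4],"turn": 0}
    - {"gripper": -1,"slide": [0,0,0.3],"turn": 0}
    - {"gripper": -1,"slide": [0,0,0.08],"turn": 0}
    - {"gripper": -1,"slide": [0,0,0],"turn": 0}
    - {"gripper": -1,"slide": [0,0,0],"turn": 0}
    - {"gripper": -1,"slide": [0,0,0],"turn": 0}
    - {"gripper": -1,"slide": [0,0,0],"turn": 0}
    - {"gripper": -1,"slide": [0,0,0],"turn": 0}

```text
t: 52.75
tool_pos: [0.5809, -0.3167, 0.0353]
eef_rot: [[-1.0, 0.0, 0.0], [0.0, 1.0, 0.0], [-0.0, 0.0, -1.0]]
ft_force: [0.0, -0.7, -1.4]
grip_width: 0.0216
grasp_force: 40.0
```

Emit:
drive_tool:
  moves:
    - {"gripper": 0.3,"slide": [0,0,0],"turn": 0}
    - {"gripper": 0.3,"slide": [0,0,0],"turn": 0}
    - {"gripper": 0.4,"slide": [0,0,0],"turn": 0}
    - {"gripper": 0.4,"slide": [0,0,0],"turn": 0}
    - {"gripper": 0.4,"slide": [0,0,-0.5],"turn": 0}
    - {"gripper": 0.4,"slide": [0,0,-1],"turn": 0}
    - {"gripper": 0.4,"slide": [0,0,-1],"turn": 0}
    - {"gripper": 0.4,"slide": [0,0,-1],"turn": 0}

```text
t: 53.55
tool_pos: [0.5811, -0.3168, 0.1249]
eef_rot: [[-1.0, 0.0, 0.001], [0.0, 1.0, -0.001], [-0.001, -0.001, -1.0]]
ft_force: [1.4, -0.3, -0.2]
grip_width: 0.0605
grasp_force: 0.0
```

Emit:
drive_tool:
  moves:
    - {"gripper": 0.4,"slide": [0,0,-1],"turn": 0}
    - {"gripper": 0.4,"slide": [0,0,-1],"turn": 0}
    - {"gripper": 0.4,"slide": [0.06,0.936,-0.5],"turn": 0}
    - {"gripper": 0.4,"slide": [0.06,0.936,0],"turn": 0}
    - {"gripper": 0.4,"slide": [0.06,0.936,0],"turn": 0}
    - {"gripper": 0.4,"slide": [0.06,0.936,0],"turn": 0}
    - {"gripper": 0.4,"slide": [0.06,0.936,0],"turn": 0}
    - {"gripper": 0.4,"slide": [0.06,0.936,0],"turn": 0}

```text
t: 54.35
tool_pos: [0.5719, -0.1755, 0.1866]
eef_rot: [[-1.0, 0.0, 0.002], [0.0, 1.0, -0.0], [-0.002, -0.0, -1.0]]
ft_force: [0.0, -0.6, 0.8]
grip_width: 0.0609
grasp_force: 0.0
```

Emit:
drive_tool:
  moves:
    - {"gripper": 0.4,"slide": [0.06,0.936,0],"turn": 0}
    - {"gripper": 0.4,"slide": [0.06,0.936,0],"turn": 0}
    - {"gripper": 0.4,"slide": [0.06,0.936,0],"turn": 0}
    - {"gripper": 0.4,"slide": [0.06,0.936,0],"turn": 0}
    - {"gripper": 0.4,"slide": [0.06,0.936,0],"turn": 0}
    - {"gripper": 0.4,"slide": [0.06,0.936,0],"turn": 0}
    - {"gripper": 0.4,"slide": [0.06,0.936,0],"turn": 0}
    - {"gripper": 0.4,"slide": [0.06,0.936,0],"turn": 0}

```text
t: 55.15
tool_pos: [0.56, 0.0118, 0.1866]
eef_rot: [[-1.0, 0.0, 0.002], [0.0, 1.0, 0.0], [-0.002, 0.0, -1.0]]
ft_force: [0.8, 0.9, 0.4]
grip_width: 0.0611
grasp_force: 0.0
```

Emit:
drive_tool:
  moves:
    - {"gripper": 0.4,"slide": [0.06,0.936,0],"turn": 0}
    - {"gripper": 0.4,"slide": [0.06,0.936,0],"turn": 0}
    - {"gripper": 0.4,"slide": [0.06,0.936,0],"turn": 0}
    - {"gripper": 0.4,"slide": [0.06,0.936,0],"turn": 0}
    - {"gripper": 0.4,"slide": [0.06,0.936,0],"turn": 0}
    - {"gripper": 0.4,"slide": [0.06,0.936,0],"turn": 0}
    - {"gripper": 0.4,"slide": [0.06,0.936,0],"turn": 0}
    - {"gripper": 0.4,"slide": [0.06,0.936,0],"turn": 0}

```text
t: 55.95
tool_pos: [0.548, 0.1991, 0.1866]
eef_rot: [[-1.0, -0.0, 0.001], [-0.0, 1.0, 0.001], [-0.001, 0.001, -1.0]]
ft_force: [-0.3, -0.8, -0.8]
grip_width: 0.0609
grasp_force: 0.0
```

```bash
python3 - <<'E'
from plant import *
from h import *
s=read_state();print(s["tool_pos"],s["eef_rot"][:,1],s["grip_width"])
c=capture("top");pickle.dump(c,open("t9.pkl","wb"))
im=np.clip(c["img"][140:300,180:460,::-1]*1.4,0,255).astype(np.uint8)
cv2.imwrite("pics/t9.png",cv2.resize(im,None,fx=2.85,fy=2.85,interpolation=cv2.INTER_CUBIC))
E
```

```text
[0.5480337  0.199124   0.18656371] [-1.28978706e-05  9.99999775e-01  6.70073237e-04] 0.060854515086218273
```

View pics/t9.png

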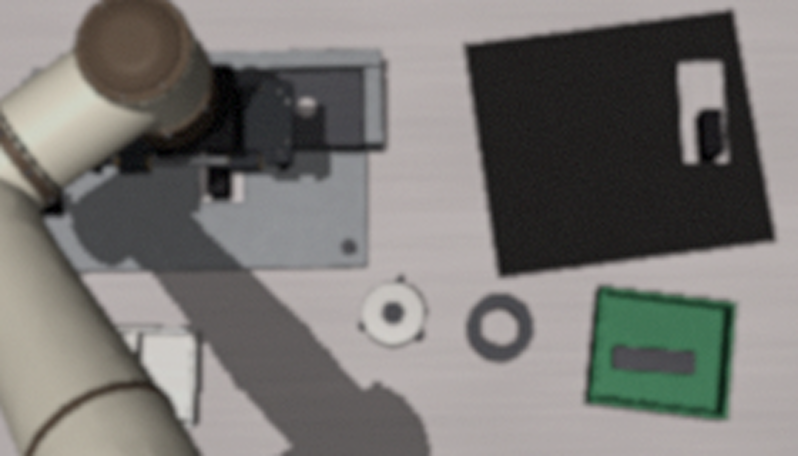

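Emit:
drive_tool:
  moves:
    - {"gripper": 0.4,"slide": [0.1,0,0.5],"turn": 0}
    - {"gripper": 0.4,"slide": [0,0,1],"turn": 0}
    - {"gripper": 0.4,"slide": [0,0,1],"turn": 0}
    - {"gripper": 0.4,"slide": [0,0,1],"turn": 0}
    - {"gripper": 0.4,"slide": [0,0,1],"turn": 0}
    - {"gripper": 0.4,"slide": [0,0,0.5],"turn": 0}
    - {"gripper": 0.4,"slide": [0,0,0.42],"turn": 0}
    - {"gripper": 0.4,"slide": [0,0,0],"turn": 0}

```text
t: 56.8
tool_pos: [0.5453, 0.1979, 0.0493]
eef_rot: [[-1.0, 0.0, -0.001], [0.0, 1.0, -0.001], [0.001, -0.001, -1.0]]
ft_force: [-0.2, -0.4, -0.1]
grip_width: 0.061
grasp_force: 0.0
```

Emit:
drive_tool:
  moves:
    - {"gripper": -1,"slide": [0,0,0],"turn": 0}
    - {"gripper": -1,"slide": [0,0,0],"turn": 0}
    - {"gripper": -1,"slide": [0,0,0],"turn": 0}
    - {"gripper": -1,"slide": [0,0,0],"turn": 0}
    - {"gripper": -1,"slide": [0,0,0],"turn": 0}
    - {"gripper": -1,"slide": [0,0,0],"turn": 0}
    - {"gripper": -1,"slide": [0,0,0],"turn": 0}
    - {"gripper": -1,"slide": [0,0,0],"turn": 0}

```text
t: 57.6
tool_pos: [0.5456, 0.1983, 0.05]
eef_rot: [[-1.0, 0.0, 0.0], [0.0, 1.0, 0.0], [-0.0, 0.0, -1.0]]
ft_force: [0.2, 0.4, 1.1]
grip_width: 0.0219
grasp_force: 40.0
```

Emit:
drive_tool:
  moves:
    - {"gripper": -1,"slide": [0,0,-0.06],"turn": 0}
    - {"gripper": -1,"slide": [0.4,0,0],"turn": 0}
    - {"gripper": -1,"slide": [0.5,0,0],"turn": 0}
    - {"gripper": -1,"slide": [0.5,0,0],"turn": 0}
    - {"gripper": -1,"slide": [0.5,0,0],"turn": 0}
    - {"gripper": -1,"slide": [0.5,0,0],"turn": 0}
    - {"gripper": -1,"slide": [0.5,0,0],"turn": 0}
    - {"gripper": -1,"slide": [0.2,0,0],"turn": 0}

```text
t: 58.4
tool_pos: [0.4664, 0.1979, 0.0514]
eef_rot: [[-1.0, -0.0, -0.001], [-0.0, 1.0, -0.0], [0.001, -0.0, -1.0]]
ft_force: [0.8, 0.0, -1.0]
grip_width: 0.0217
grasp_force: 40.0
```

Emit:
drive_tool:
  moves:
    - {"gripper": -1,"slide": [0,0,-0.5],"turn": 0}
    - {"gripper": -1,"slide": [0,0,-1],"turn": 0}
    - {"gripper": -1,"slide": [0,0,-1],"turn": 0}
    - {"gripper": -1,"slide": [0,0,-1],"turn": 0}
    - {"gripper": -1,"slide": [0,0,-0.5],"turn": 0}
    - {"gripper": -1,"slide": [0,0,0],"turn": 0}
    - {"gripper": -1,"slide": [-0.241,-0.918,0],"turn": 0}
    - {"gripper": -1,"slide": [-0.241,-0.918,0],"turn": 0}

```text
t: 59.2
tool_pos: [0.4794, 0.1519, 0.1503]
eef_rot: [[-1.0, -0.001, -0.001], [-0.001, 1.0, -0.001], [0.001, -0.001, -1.0]]
ft_force: [-0.2, -0.1, -2.2]
grip_width: 0.0215
grasp_force: 40.0
```

Emit:
drive_tool:
  moves:
    - {"gripper": -1,"slide": [-0.241,-0.918,0],"turn": 0}
    - {"gripper": -1,"slide": [-0.241,-0.918,0],"turn": 0}
    - {"gripper": -1,"slide": [-0.241,-0.918,0],"turn": 0}
    - {"gripper": -1,"slide": [-0.241,-0.918,0],"turn": 0}
    - {"gripper": -1,"slide": [-0.241,-0.918,0],"turn": 0}
    - {"gripper": -1,"slide": [-0.241,-0.918,0],"turn": 0}
    - {"gripper": -1,"slide": [-0.241,-0.918,0],"turn": 0}
    - {"gripper": -1,"slide": [-0.241,-0.918,0],"turn": 0}

```text
t: 60.0
tool_pos: [0.5276, -0.0324, 0.1499]
eef_rot: [[-1.0, 0.0, -0.002], [0.0, 1.0, -0.0], [0.002, -0.0, -1.0]]
ft_force: [0.3, 0.3, -1.9]
grip_width: 0.0219
grasp_force: 40.0
```

Emit:
drive_tool:
  moves:
    - {"gripper": -1,"slide": [-0.241,-0.918,0],"turn": 0}
    - {"gripper": -1,"slide": [-0.241,-0.918,0],"turn": 0}
    - {"gripper": -1,"slide": [-0.241,-0.918,0],"turn": 0}
    - {"gripper": -1,"slide": [-0.241,-0.918,0],"turn": 0}
    - {"gripper": -1,"slide": [-0.241,-0.918,0],"turn": 0}
    - {"gripper": -1,"slide": [-0.241,-0.918,0],"turn": 0}
    - {"gripper": -1,"slide": [-0.241,-0.918,0],"turn": 0}
    - {"gripper": -1,"slide": [-0.241,-0.918,0],"turn": 0}

```text
t: 60.8
tool_pos: [0.5758, -0.2157, 0.1495]
eef_rot: [[-1.0, 0.001, -0.003], [0.0, 1.0, 0.001], [0.003, 0.001, -1.0]]
ft_force: [0.5, 0.2, -2.5]
grip_width: 0.0219
grasp_force: 40.0
```

Emit:
drive_tool:
  moves:
    - {"gripper": -1,"slide": [0,0,0.5],"turn": 0}
    - {"gripper": -1,"slide": [0,0,0.8],"turn": 0}
    - {"gripper": -1,"slide": [0,0,0.8],"turn": 0}
    - {"gripper": -1,"slide": [0,0,0.8],"turn": 0}
    - {"gripper": -1,"slide": [0,0,0.6],"turn": 0}
    - {"gripper": -1,"slide": [0,0,0.4],"turn": 0}
    - {"gripper": -1,"slide": [0,0,0],"turn": 0}
    - {"gripper": -1,"slide": [0,0,0],"turn": 0}

```text
t: 61.6
tool_pos: [0.5765, -0.2148, 0.0536]
eef_rot: [[-1.0, -0.0, -0.0], [-0.0, 1.0, -0.0], [0.0, -0.0, -1.0]]
ft_force: [0.3, -0.3, -1.7]
grip_width: 0.0215
grasp_force: 40.0
```

Emit:
drive_tool:
  moves:
    - {"gripper": -1,"slide": [0,0,0.4],"turn": 0}
    - {"gripper": -1,"slide": [0,0,0.3],"turn": 0}
    - {"gripper": -1,"slide": [0,0,0.06],"turn": 0}
    - {"gripper": -1,"slide": [0,0,0],"turn": 0}
    - {"gripper": -1,"slide": [0,0,0],"turn": 0}
    - {"gripper": -1,"slide": [0,0,0],"turn": 0}
    - {"gripper": -1,"slide": [0,0,0],"turn": 0}
    - {"gripper": -1,"slide": [0,0,0],"turn": 0}

```text
t: 62.4
tool_pos: [0.5765, -0.215, 0.0349]
eef_rot: [[-1.0, 0.0, 0.0], [0.0, 1.0, -0.0], [-0.0, -0.0, -1.0]]
ft_force: [-0.0, 1.4, -1.9]
grip_width: 0.0217
grasp_force: 40.0
```

Emit:
drive_tool:
  moves:
    - {"gripper": 0.3,"slide": [0,0,0],"turn": 0}
    - {"gripper": 0.3,"slide": [0,0,0],"turn": 0}
    - {"gripper": 0.4,"slide": [0,0,0],"turn": 0}
    - {"gripper": 0.4,"slide": [0,0,0],"turn": 0}
    - {"gripper": 0.4,"slide": [0,0,-0.5],"turn": 0}
    - {"gripper": 0.4,"slide": [0,0,-1],"turn": 0}
    - {"gripper": 0.4,"slide": [0,0,-1],"turn": 0}
    - {"gripper": 0.4,"slide": [0,0,-1],"turn": 0}

```text
t: 63.2
tool_pos: [0.5765, -0.2151, 0.1243]
eef_rot: [[-1.0, 0.0, 0.001], [0.0, 1.0, -0.0], [-0.001, -0.0, -1.0]]
ft_force: [0.7, -0.0, 0.0]
grip_width: 0.0607
grasp_force: 0.0
```

Emit:
drive_tool:
  moves:
    - {"gripper": 0.4,"slide": [0,0,-1],"turn": 0}
    - {"gripper": 0.4,"slide": [0,0,-1],"turn": 0}
    - {"gripper": 0.4,"slide": [1,0,-1],"turn": 0}
    - {"gripper": 0.4,"slide": [1,0,0],"turn": 0}
    - {"gripper": 0.4,"slide": [1,0,0],"turn": 0}
    - {"gripper": 0.4,"slide": [1,0,0],"turn": 0}
    - {"gripper": 0.4,"slide": [1,0,0],"turn": 0}
    - {"gripper": 0.4,"slide": [0,0,0],"turn": 0}

```text
t: 64.0
tool_pos: [0.4486, -0.2148, 0.1985]
eef_rot: [[-1.0, 0.001, 0.0], [0.001, 1.0, 0.0], [-0.0, 0.0, -1.0]]
ft_force: [1.0, 0.3, -0.5]
grip_width: 0.0606
grasp_force: 0.0
```

```bash
python3 - <<'E'
from plant import *
from h import *
s=read_state();print(s["tool_pos"],s["t"],s["ft_force"])
c=capture("top");im=np.clip(c["img"][140:300,180:460,::-1]*1.4,0,255).astype(np.uint8)
cv2.imwrite("pics/t10.png",cv2.resize(im,None,fx=2.85,fy=2.85,interpolation=cv2.INTER_CUBIC))
E
```

```text
[ 0.44858215 -0.21484077  0.19854949] 64.0 [ 0.99747272  0.3328489  -0.53734031]
```

View pics/t10.png

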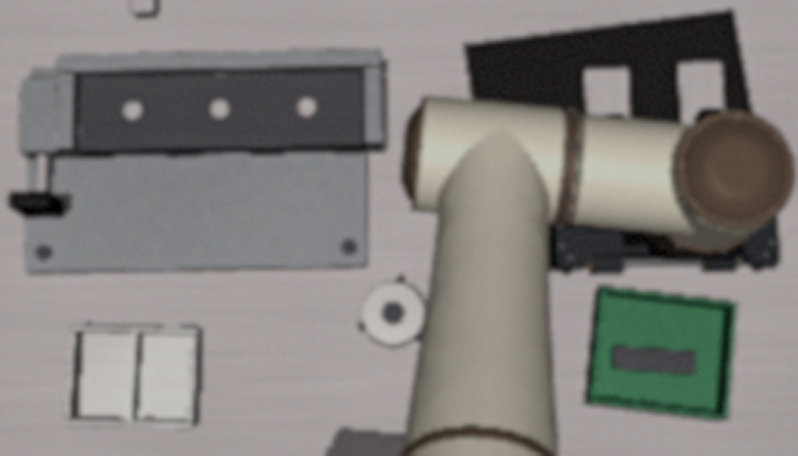

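The picture shows both blades on the mat (tips near 607,70 and 700,70). The bed is clear, the grip is home at (40,203), and the offcut is in the tray at (653,360).

```bash
python3 -c "from plant import *;print(close_job())"
```

```text
the job is handed in; nothing more can be done
None
```

I handed the job in at about 64 s: the offcut went into the scrap tray and both blades present were seated against the jaw. The grip was pulled to its stop, held and let home, and the blades laid back on the mat. No verdict came back; the final picture showed the offcut, grip and blade tips in place, but the arm hid the rest of the blades.

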